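Pack and lock the sample transport case

ROBOT

A 6-joint arm with a two-finger parallel gripper is mounted at the origin on a cart in front of the work surface, level with it; the furniture and walls round the work are solid. World frame = base frame: x ahead of the robot, y to its left, z up, the work surface at z = 0. Lengths are in m, angles in rad, forces in N, time in s.
With the tool pointing down it reaches from about 0.25 to 0.725 m from the base axis. Payload 4 kg.
Tool frame: the origin (TCP) lies at the very end of the fingers, on their centre line; the grasp point (between the pads) lies 19 mm behind it; z points along the fingers, y is the line along which they close (so a half turn about z gives the same grasp; the last joint's range is limited). The gripper opens to 85 mm and grips with 20 to 120 N. Pads are 22 mm wide; open, the fingers measure 114 mm over their backs; the gripper's body (76 mm by 85 mm) begins 54 mm behind the grasp point. The pads swing forward as they close: fully open they stand 13 mm farther back than shut.
Start: joints at [0, 0.241, 0.005, 1.335, 0, 1.571], TCP at [0.5, -0, 0.231] pointing down, gripper open.
Joint ranges: [-2.72, 2.72], [-1.05, 1.87], [-1.09, 1.28], [-1.99, 2.15], [-1.42, 1.44], [-3.14, 3.14]. Speed limits (rad/s): [2.79, 2.79, 3.14, 3.14, 3.14, 3.14].

INTERFACE

Orientations are given as a unit quaternion [x, y, z, w].
In Python, from workcell import bot, vision, workorder, boxes_of gives the robot as it stands.
- The arm moves only by the tool send_rows, never from a script. Its argument "motion" is text: rows parted by semicolons, each of 5 numbers parted by spaces: the closure, from -1 (fully open) to 1 (shut), so that 0 is half open, then the shift along the tool's x, y, z in cm, then the turn about the tool's z in rad. In form: claw x y z twist; .... A call has 1 to 5 rows; each row is the pose to reach, as a shift and turn from the pose commanded when the call began, along the tool's axes at that moment; what a row does not reach only later rows make up. A row lasts 1/10 s, in which the tool goes at most 50 mm and 8.59 degrees, less where a joint would pass 70% of its speed; a pose out of reach is approached as far as the arm can. A call with a gripper value outside its range is refused whole. The fingers move at their own pace and stop on an object; the grip force is fixed at half the most. Time passes only in rows, so rows that repeat a pose let the fingers close. It gives the time, the measured TCP pose, the force, the opening and the grip force at its end, in the units of the state.
- bot.get_obs(): the state, without advancing time (a new reading comes with each control period).
- vision.camera(name): name is "scene" or "side" or "wrist"; returns the picture (420x560x3 uint8, red, green, blue); there is no depth.
- vision.camera_model(name): a dict with "fov_y" (degrees; the focal length in pixels is half the picture's height over the tangent of half this angle, whatever the lens; pixels are square), "cx", "cy" (the principal point, pixels), "k1" (the pictures are not rectified: a ray, as slopes to the right and down, at radius r is drawn at 1 + k1 r^2 times it, then the intrinsics apply), "world_from_camera" (4x4, takes a point from camera to world coordinates); the wrist camera has in their place "hand_eye" (4x4, takes a point from camera to tool coordinates, whose origin is the TCP and whose axes are the flange's). Camera axes: x right, y down, z forward; pixel columns grow to the right and rows downward; lengths in m; the calibration is good to about 2 mm. A picture is of the moment at which its call begins: read the wrist's pose just before it. camera_model takes no time and is no camera call.
- workorder.job_done(): hands the job in; it is judged then, once.
Trained networks look in the newest picture that a camera, given by its name, has taken for a name from the list of things; names that differ only in an ending like _2 or _b are one class to them, and where a whole thing is asked for, a point or a joint stands for the part that bears it (a point fixed in the world has none). Each returns a list of dicts, best first, with "conf" (0 to 1); they miss things now and then, are a little off and sometimes report something else, mostly with a low value. They report only what shows in the picture. A call takes as long as a camera call.
- boxes_of(camera, target): "rect" ([centre column, centre row, width, height] in pixels, round what is visible of it).
The state is a dict: "clock": time; "joint_pos": joint angles; "joint_vel": joint speeds; "tau": joint torques, N m; "eef_pos": TCP position; "tool_rot": TCP orientation; "ft_force": force on the tool from outside, world axes, zero at the start; "ft_torque": the same for the moment, N m; "grip_width": finger opening in m; "grasp_force": force on a finger pad.
Only numpy, scipy, OpenCV 4.12 (cv2) and the standard library are available. Lean on these libraries where they do the work, as an engineer would, in place of code of your own. Each camera call takes 0.05 s, during which the arm holds its last target. There are 200 camera calls.

TASK

Get the sample transport case ready for the courier. The sample tins were left in a heap in it: spread them out in a single layer on its floor, together with any still on the worktop, all flat and with about a centimetre or more of clear space between neighbours; then lower the lid without slamming it, swing the hasp down flat over its staple and push the locking pin through the staple until its red grip stops against it. Leave the two bottles and the black plug-in adapter beside it as they stand.

Things in the scene. Friction and masses are not known exactly. Their poses are not given: they have to be found in the camera images.
- case: fixed blue transport case with aluminium edges, 225 mm deep (x), 308 mm wide (y). Origin: centre of its underside; x points to its back (lid hinge), y to its left, z up. Its front 56 mm (x -112.5 to -56.5 mm) is a closed deck, top at z 66 mm, that carries the staple; behind it is the open tin compartment. Shut, the lid's top is level with the deck's (z 66 mm).
- floor_centre (a point): centre of the tin compartment's floor (case x 23.5, y 0, z 12 mm), axes as the case. The compartment measures 160 mm (x) by 290 mm (y) inside; its front wall is the deck (54 mm above this floor), the other walls are 9 mm thick and 40 mm above this floor
- lid_hinge (a point): middle of the lid's hinge line, which runs along the case's y (case x 112.5, y 0, z 52 mm). The lid is a slab, 168 mm from this line to its front edge, 308 mm wide, 14 mm thick, its underside passing through the line; a 6 mm foam pad under it clears a single layer of tins by 6 mm, and a tin on another stops it
- lid (a joint): lid angle in rad: 0 shut, grows as the front edge swings up and back, at most 1.95. Stiff hinge (0.65 N m of friction, lid 0.5 kg): the lid stays wherever it is left; push it down with the fingers, from behind and then from above, beside the hasp
- hasp (a joint): angle of the hasp in rad: 0 folded forward, flat on lid and deck with the staple standing through its slot; pi/2 square to the lid; at most 2.3, folded back. Its hinge has 0.05 N m of friction: it stays where it is left and is swung by pushing with a finger
- hasp_hinge (a point): middle of the hasp's hinge line, along the case's y on the lid's top face, 12 mm behind the lid's front edge (moves with the lid). The hasp is a steel leaf 52 mm wide (y), 3 mm thick, 62 mm from this line to its free end; its slot spans 18 to 55 mm from this line and 14 mm in y
- staple (a point): middle of the staple's opening: a loop of 6 mm steel bar, 12 mm above the deck's top, 37 mm in front of the hasp's hinge line when the lid is shut; axes as the case. The loop stands in the case's x-z plane, so the pin goes through along the case's y, from either side. Inside it is 17 mm wide (x) and reaches 22 mm above the deck, outside 28 mm
- pin: loose locking pin lying on the worktop, 60 g: square red grip 56 mm long, 20 mm wide, 14 mm high and a steel shank of 10 mm diameter, 45 mm long, tip tapered over 10 mm. Origin: underside below the shoulder where grip and shank meet; x along the shank to its tip, grip at x -56 to 0 mm, axis 7 mm above the origin. Home, the shoulder meets the staple's bars and the grip rests on the hasp
- pin_neck (a point): point on the pin's axis, on the shank 5 mm from the shoulder
- tin_1: flat round white sample tin, 60 mm across at its lid (z 18 to 28 mm) and 56 mm below it, 28 mm high, about 70 g; origin at the centre of its underside, z up its axis. Starts on the case's floor.
- tin_2: flat round white sample tin, 60 mm across at its lid (z 18 to 28 mm) and 56 mm below it, 28 mm high, about 70 g; origin at the centre of its underside, z up its axis. Starts on the case's floor.
- tin_3: flat round white sample tin, 60 mm across at its lid (z 18 to 28 mm) and 56 mm below it, 28 mm high, about 70 g; origin at the centre of its underside, z up its axis. Starts on top of tin_1.
- tin_4: flat round white sample tin, 60 mm across at its lid (z 18 to 28 mm) and 56 mm below it, 28 mm high, about 70 g; origin at the centre of its underside, z up its axis. Starts on top of tin_2, or absent.
- tin_5: flat round white sample tin, 60 mm across at its lid (z 18 to 28 mm) and 56 mm below it, 28 mm high, about 70 g; origin at the centre of its underside, z up its axis. Starts on top of tin_3, or absent.
- tin_6: flat round white sample tin, 60 mm across at its lid (z 18 to 28 mm) and 56 mm below it, 28 mm high, about 70 g; origin at the centre of its underside, z up its axis. Starts on the worktop, or absent.
- tin_7: flat round white sample tin, 60 mm across at its lid (z 18 to 28 mm) and 56 mm below it, 28 mm high, about 70 g; origin at the centre of its underside, z up its axis. Starts on the worktop, or absent.
- buffer: bystander: clear bottle with a blue cap, 56 mm across, 106 mm high, upright; origin at the centre of its underside
- amber: bystander: amber bottle, 46 mm across, 93 mm high, upright; origin at the centre of its underside
- adapter: bystander: black plug-in adapter lying on its back, 57 x 51 x 37 mm; origin at its underside, near the middle

How it is judged:
By the outcome, as a careful person would: the job done as asked, in the order asked, and still so for the second after the job is handed in, with the robot touching nothing.
Of tin_4, tin_5, tin_6, tin_7 only 2 to 3 are there at a start; the rules pass over those that are not, and their reading is None.
At some moment in a run one of pin may be knocked a few centimetres aside while the robot is not near it.
Once in a run the grip may slacken for a moment while it holds something.
It also fails if it takes over 208 s, if anything falls off the work surface, if the arm or the gripper's body presses on something with over 40 N, if the wrist force passes 120 N, or if a joint passes its speed limit or range.

## Working session

There is one attempt and no reset: what is moved stays moved. The work goes in short steps, Python scripts to look and compute and a tool call to move; the robot and the scene stay as the last step left them, time stands still between calls to the robot, and variables do not carry over. Pictures are saved under pics/ and viewed, at most 14 in all, crops included, and the job is handed in when it is done.

Besides the shell and the picture viewer there is one more tool, called after ">>>" as name(argument=value, ...), one argument or row to a line, values as JSON. send_rows: Moves the arm, as the interface text tells. Its arguments: {"type":"object","properties":{"motion":{"type":"string"}},"required":["motion"]}

```bash
ls; mkdir -p pics
python3 - <<'E'
from workcell import bot, vision, workorder, boxes_of
import cv2,numpy as np
o=bot.get_obs();print(o)
for c in ["scene","side","wrist"]:
    im=vision.camera(c);cv2.imwrite(f"pics/{c}0.png",cv2.cvtColor(im,cv2.COLOR_RGB2BGR))
    m=vision.camera_model(c);print(c,{k:(np.round(v,4).tolist() if not np.isscalar(v) else v) for k,v in m.items()})
    for t in ["tin_1","pin","buffer","amber","adapter","case","staple","hasp","lid"]:
        print(t,[(round(d["conf"],2),np.round(d["rect"]).astype(int).tolist()) for d in boxes_of(c,t)][:8])
E
cd pics; python3 -c "
import cv2,numpy as np
a=cv2.imread('scene0.png');b=cv2.imread('side0.png');
cv2.imwrite('a.png',cv2.resize(a,(800,600)))
cv2.imwrite('b.png',cv2.resize(b,(800,600)))"
```

```text
pics
{'clock': 0.0, 'joint_pos': array([4.03608609e-06, 2.41404844e-01, 3.72976901e-03, 1.33522335e+00,
       1.74999077e-06, 1.57078025e+00]), 'joint_vel': array([ 8.80982649e-04,  1.21906854e-03,  7.37979919e-04, -1.77799287e-04,
        6.22014710e-04, -1.59660812e-05]), 'tau': array([ 5.50268451e-04, -3.72315860e+01,  2.52406776e+01,  1.67737965e-02,
        2.29149265e-05,  1.14679995e-05]), 'eef_pos': array([4.99360897e-01, 2.54658577e-06, 2.30419155e-01]), 'tool_rot': array([ 0.70709928,  0.7071135 , -0.00074258, -0.00074383]), 'ft_force': array([ 0.20876658,  0.14683788, -0.67758669]), 'ft_torque': array([ 0.01973738,  0.01576226, -0.02648732]), 'grasp_force': 0.0, 'grip_width': 0.08535682198485492}
scene {'fov_y': 46.70927350762555, 'cx': 278.6985113431497, 'cy': 204.28694908819404, 'k1': 0.049799884873036736, 'world_from_camera': [[-0.5076, -0.5484, 0.6645, -0.3291], [-0.8615, 0.3354, -0.3813, 0.505], [-0.0137, -0.7661, -0.6426, 0.9173], [0.0, 0.0, 0.0, 1.0]]}
tin_1 [(0.92, [309, 191, 25, 16]), (0.92, [184, 266, 24, 23]), (0.75, [198, 293, 26, 24]), (0.62, [307, 213, 18, 1
[... 889 characters left out ...]
(0.71, [297, 229, 21, 8])]
hasp []
lid [(0.91, [297, 183, 106, 55])]
wrist {'fov_y': 64.78696250552343, 'cx': 283.6752177430314, 'cy': 210.82408639650475, 'k1': -0.07140244190896528, 'hand_eye': [[-0.0003, -0.9528, -0.3037, 0.0771], [1.0, -0.0001, -0.0007, -0.0006], [0.0006, -0.3037, 0.9528, -0.143], [0.0, 0.0, 0.0, 1.0]]}
tin_1 [(0.97, [330, 260, 53, 36]), (0.7, [336, 209, 56, 61]), (0.65, [321, 249, 47, 37]), (0.57, [325, 283, 61, 64])]
pin []
buffer [(0.56, [451, 409, 20, 22]), (0.5, [417, 40, 124, 78])]
amber [(0.42, [320, 249, 49, 37])]
adapter []
case [(0.76, [322, 181, 466, 363])]
staple [(0.89, [322, 182, 473, 361])]
hasp [(0.86, [419, 40, 121, 81])]
lid [(0.91, [324, 95, 472, 188])]
```

View pics/a.png

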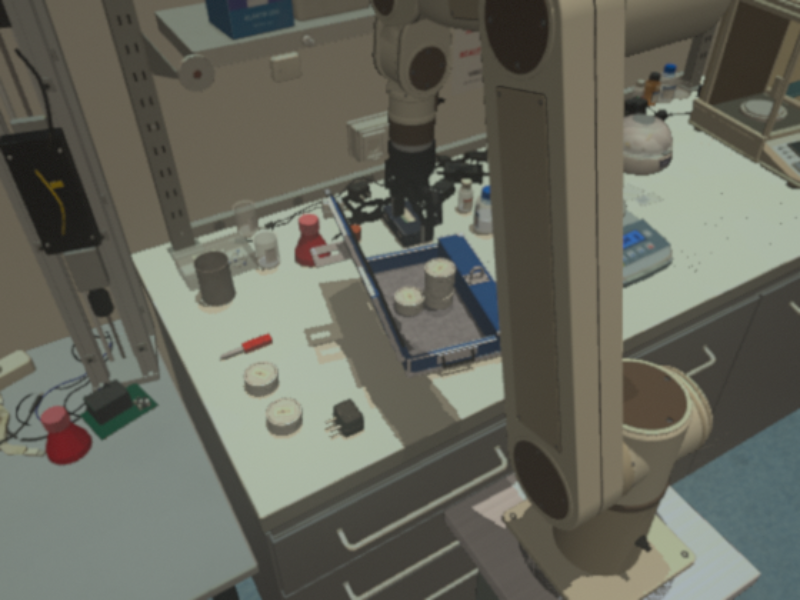

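View pics/b.png

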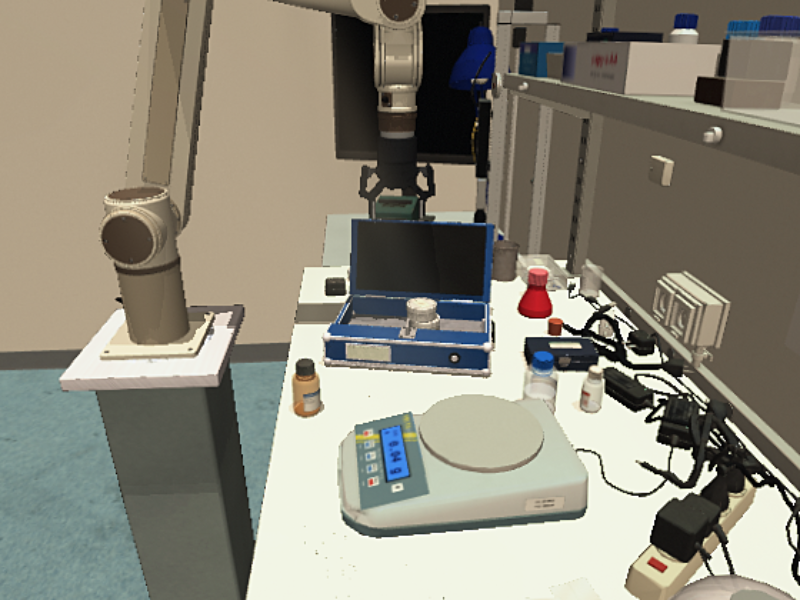

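View pics/wrist0.png

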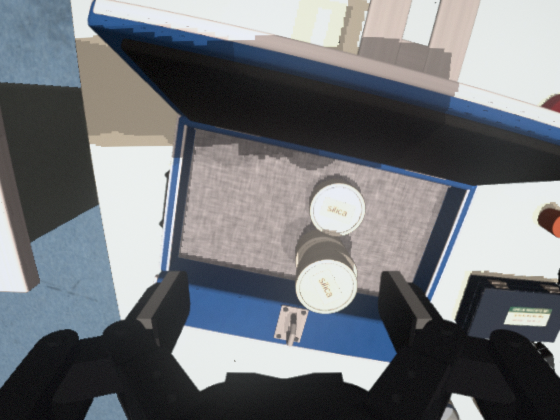

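The wrist view shows the case with its back to world +y. The stack is at about (325,285), a single tin at (337,208), the staple at (292,325), and the hasp sticks out behind the open lid near (420,30). The scene view shows two worktop tins at (184,266) and (198,293), the pin at (173,242) and the adapter at (241,291). The side view shows amber at (216,271) and buffer at (374,269). Next I fit the poses.

```bash
cat > h.py <<'E'
from workcell import bot, vision, workorder, boxes_of
import cv2,numpy as np
from scipy.optimize import least_squares
from scipy.spatial.transform import Rotation as R
def T(o):
    M=np.eye(4);M[:3,:3]=R.from_quat(o["tool_rot"]).as_matrix();M[:3,3]=o["eef_pos"];return M
class Cam:
    def __init__(s,n,o=None):
        m=vision.camera_model(n);s.f=210/np.tan(np.radians(m["fov_y"])/2);s.c=np.array([m["cx"],m["cy"]]);s.k=m["k1"]
        s.W=np.array(m["world_from_camera"]) if n!="wrist" else T(o)@np.array(m["hand_eye"])
    def proj(s,P):
        P=np.atleast_2d(P);q=(P-s.W[:3,3])@s.W[:3,:3];a=q[:,:2]/q[:,2:]
        return a*(1+s.k*(a**2).sum(1,keepdims=True))*s.f+s.c
    def ray(s,uv):
        d=(np.array(uv,float)-s.c)/s.f;a=d.copy()
        for _ in range(20):a=d/(1+s.k*(a@a))
        return s.W[:3,3],s.W[:3,:3]@np.array([a[0],a[1],1])
    def at(s,uv,z):
        c,d=s.ray(uv);return c+d*(z-c[2])/d[2]
def snap(n,fn=None):
    o=bot.get_obs();im=cv2.cvtColor(vision.camera(n),cv2.COLOR_RGB2BGR)
    if fn:cv2.imwrite("pics/"+fn,im)
    return im,Cam(n,o),o
def case_w(p,P):  # p=x,y,yaw
    P=np.atleast_2d(np.array(P,float));c,s=np.cos(p[2]),np.sin(p[2])
    return np.c_[p[0]+c*P[:,0]-s*P[:,1],p[1]+s*P[:,0]+c*P[:,1],P[:,2]]
E
python3 - <<'E'
from h import *
o=bot.get_obs();w=Cam("wrist",o);s=Cam("scene");d=Cam("side")
obj=[[.1125,.154,.052],[.1125,-.154,.052],[-.0805,0,.066],[-.0565,.145,.066],[-.0565,-.145,.066]]
px=np.array([[183,117],[477,185],[292,323],[178,258],[430,300]])
r=least_squares(lambda p:((w.proj(case_w(p,obj))-px)).ravel(),[.5,.05,1.35],loss="soft_l1")
print("case",r.x,r.fun.reshape(-1,2).round(1).tolist())
np.save("case.npy",r.x)
for n,u in [("tinA",(184,266)),("tinB",(198,293))]:print(n,s.at(u,.014))
print("pin",s.at((173,242),.007),"adapter",s.at((241,291),.018))
print("amber",d.at((216,271),.046),"buffer",d.at((374,269),.053))
for u,z in [((337,208),.04),((325,285),.096),((325,285),.068)]:print(z,w.at(u,z))
# overlay
im=cv2.imread("pics/wrist0.png");p=r.x
L=lambda *P:[cv2.polylines(im,[w.proj(case_w(p,P)).round().astype(int)],False,(0,255,0),1)]
for a,hgt in((1.75,0),(1.6,0)):
    pass
L([-.1125,.154,.066],[-.0565,.154,.066],[-.0565,-.154,.066],[-.1125,-.154,.066],[-.1125,.154,.066])
L([-.0565,.154,.052],[.1125,.154,.052],[.1125,-.154,.052],[-.0565,-.154,.052])
L([-.0565,.145,.012],[.1035,.145,.012],[.1035,-.145,.012],[-.0565,-.145,.012],[-.0565,.145,.012])
L([-.0805,0,.066],[-.0805,0,.094])
for a,c in((1.6,(0,0,255)),(1.75,(0,255,255)),(1.9,(255,0,255))):
    P=[[.1125-.168*np.cos(a),y,.052+.168*np.sin(a)] for y in(.154,-.154)]
    cv2.polylines(im,[w.proj(case_w(p,P)).round().astype(int)],False,c,1)
cv2.imwrite("pics/ov.png",cv2.resize(im,(800,600)))
E
```

```text
case [ 0.53105298 -0.07316418  1.36206944] [[-0.1, -1.1], [8.0, -2.7], [5.5, 0.4], [-8.9, 22.2], [-2.8, 26.7]]
tinA [0.52122017 0.29465158 0.014     ]
tinB [0.42252479 0.29896975 0.014     ]
pin [0.62448496 0.28531525 0.007     ] adapter [0.37169613 0.21020082 0.018     ]
amber [ 0.33212847 -0.29875495  0.046     ] buffer [ 0.69975663 -0.33215925  0.053     ]
0.04 [ 0.55559227 -0.02627775  0.04      ]
0.096 [ 0.53860959 -0.08591385  0.096     ]
0.068 [ 0.54255686 -0.10231994  0.068     ]
```

View pics/ov.png

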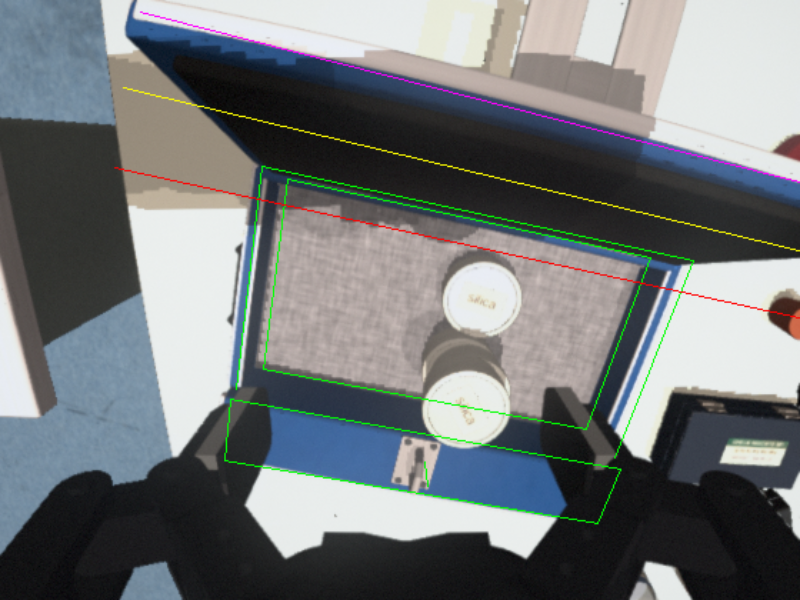

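The fit is close; from the overlay, the yaw needs about 1.5° more and the lid sits at about 1.93 rad. I'll refit and triangulate the stack.

```bash
cat >> h.py <<'E'
def tri(obs): # [(cam,uv)]
    A=np.zeros((3,3));b=np.zeros(3)
    for c,u in obs:
        p,d=c.ray(u);d/=np.linalg.norm(d);M=np.eye(3)-np.outer(d,d);A+=M;b+=M@p
    return np.linalg.solve(A,b)
def to_case(p,P):
    c,s=np.cos(p[2]),np.sin(p[2]);v=np.array(P)[:2]-p[:2];return np.r_[c*v[0]+s*v[1],-s*v[0]+c*v[1],P[2]]
E
python3 - <<'E'
from h import *
o=bot.get_obs();w=Cam("wrist",o);s=Cam("scene");d=Cam("side")
obj=[[.1125,.154,.052],[.1125,-.154,.052],[-.0805,0,.066]]
px=np.array([[180,116],[476,187],[292.5,323]])
r=least_squares(lambda p:((w.proj(case_w(p,obj))-px)).ravel(),[.5,.05,1.35]);p=r.x
print("case",p,r.fun.round(1));np.save("case.npy",p)
# check in side & scene
for n in("side","scene"):
    c=Cam(n);im=cv2.imread(f"pics/{n}0.png")
    L=lambda *P:[cv2.polylines(im,[c.proj(case_w(p,P)).round().astype(int)],False,(0,255,0),1)]
    L([-.1125,.154,.066],[-.0565,.154,.066],[-.0565,-.154,.066],[-.1125,-.154,.066],[-.1125,.154,.066])
    L([-.0565,.154,.052],[.1125,.154,.052],[.1125,-.154,.052],[-.0565,-.154,.052])
    L([-.0565,.145,.012],[.1035,.145,.012],[.1035,-.145,.012],[-.0565,-.145,.012],[-.0565,.145,.012])
    L([-.1125,.154,0],[-.1125,-.154,0])
    cv2.imwrite(f"pics/ov_{n}.png",im[120:300,130:410])
a=[cv2.resize(cv2.imread(f"pics/ov_{n}.png"),(560,360),interpolation=2) for n in("side","scene")]
cv2.imwrite("pics/ov2.png",cv2.resize(np.vstack(a),(460,592)))
P=tri([(w,(325,285)),(s,(309,187))]);print("stacktop",P,to_case(p,P))
for z in(.068,.096):P=w.at((325,285),z);print(z,P,to_case(p,P),s.proj(P),d.proj(P))
P=w.at((337,208),.04);print("single",P,to_case(p,P),s.proj(P))
E
```

```text
case [ 0.52467201 -0.07500105  1.34677912] [-1.4 -0.1  3.5 -0.4 -1.9  1.6]
stacktop [ 0.53832231 -0.0874115   0.09719254] [-0.00906796 -0.01606618  0.09719254]
0.068 [ 0.54255686 -0.10231994  0.068     ] [-0.02266319 -0.0235068   0.068     ] [[311.81550743 193.14772332]] [[295.4137929 223.3105664]]
0.096 [ 0.53860959 -0.08591385  0.096     ] [-0.00754391 -0.01601358  0.096     ] [[307.90622469 187.88075314]] [[293.46870011 211.78112766]]
single [ 0.55559227 -0.02627775  0.04      ] [ 0.05437472 -0.01932385  0.04      ] [[286.10217663 207.42470948]]
```

View pics/ov2.png

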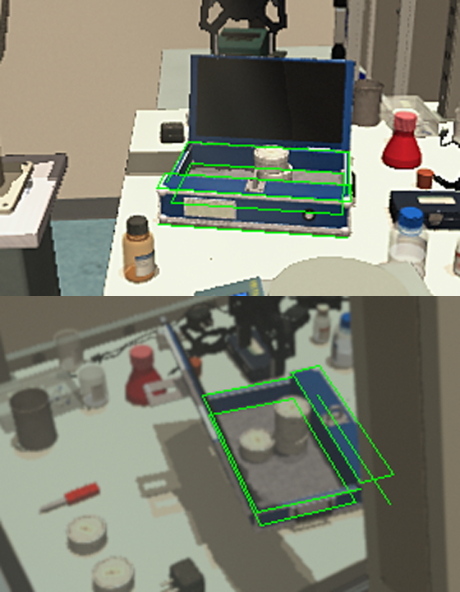

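The stack is three tins high and there is one single tin, so with the two on the worktop there are six in all. The case pose is good to a few mm. I'll flip the tool so the camera faces away from the lid, and move over the stack.

>>> send_rows(
  motion="-1 -4.3 2 0 -0.15; -1 -8.6 3.9 0 -0.3; -1 -8.6 3.9 0 -0.45; -1 -8.6 3.9 0 -0.6; -1 -8.6 3.9 0 -0.73",
)

```text
clock: 2.0
eef_pos: [0.5391, -0.0867, 0.231]
tool_rot: [0.406, 0.914, -0.0, -0.0]
ft_force: [0.3, -0.0, -0.2]
grip_width: 0.0853
grasp_force: 0.0
```

>>> send_rows(
  motion="-1 0 0 0 -0.15; -1 0 0 0 -0.3; -1 0 0 0 -0.45; -1 0 0 0 -0.6; -1 0 0 0 -0.73",
)

```text
clock: 2.5
eef_pos: [0.539, -0.086, 0.2313]
tool_rot: [0.053, 0.999, 0.0, -0.0]
ft_force: [-0.3, 0.6, 1.0]
grip_width: 0.0853
grasp_force: 0.0
```

>>> send_rows(
  motion="-1 0 0 0 -0.15; -1 0 0 0 -0.3; -1 0 0 0 -0.45; -1 0 0 0 -0.6; -1 0 0 0 -0.73",
)

```text
clock: 3.0
eef_pos: [0.539, -0.086, 0.2312]
tool_rot: [-0.307, 0.952, 0.0, -0.0]
ft_force: [-0.4, -0.3, 0.4]
grip_width: 0.0853
grasp_force: 0.0
```

>>> send_rows(
  motion="-1 0 0 0 -0.15; -1 0 0 0 -0.3; -1 0 0 0 -0.45; -1 0 0 0 -0.6; -1 0 0 0 -0.73",
)

```text
clock: 3.5
eef_pos: [0.539, -0.086, 0.2312]
tool_rot: [-0.627, 0.779, 0.0, -0.0]
ft_force: [-0.1, 0.4, 0.1]
grip_width: 0.085
grasp_force: 0.0
```

```bash
cat >> h.py <<'E'
def go(x,y,z,yaw=0,case=True,o=None):
    """shift to put TCP at case(or world) point, tool y along case y (+yaw) -> cm + twist"""
    p=np.load("case.npy");o=o or bot.get_obs();M=T(o)
    t=case_w(p,[[x,y,z]])[0] if case else np.array([x,y,z])
    d=M[:3,:3].T@(t-M[:3,3])*100
    ty=M[:3,1];want=p[2]+np.pi/2+yaw;cur=np.arctan2(ty[1],ty[0])
    tw=-(want-cur);tw=(tw+np.pi/2)%np.pi-np.pi/2
    return "shift",d.round(2).tolist(),"twist",round(tw,3)
def boxes(n,t,k=8):return [(round(d["conf"],2),np.round(d["rect"],1).tolist()) for d in boxes_of(n,t)][:k]
def here():
    o=bot.get_obs();p=np.load("case.npy");print("t",round(o["clock"],1),"case",to_case(p,o["eef_pos"]).round(4).tolist(),"world",o["eef_pos"].round(4).tolist(),"w",round(o["grip_width"],4),"gf",round(o["grasp_force"],1),"F",o["ft_force"].round(1).tolist());return o
E
python3 - <<'E'
from h import *
here();im,w,o=snap("wrist","w1.png");p=np.load("case.npy")
for b in boxes("wrist","tin_1"):
    print(b,[to_case(p,w.at(b[1][:2],z)).round(4).tolist() for z in(.04,.068,.096)])
print("staple",boxes("wrist","staple"))
print(go(-.008,-.016,.09),w.proj(case_w(p,[[-.0805,0,.066]])),o["joint_pos"].round(2))
E
```

```text
t 3.5 case [-0.0075, -0.0164, 0.2312] world [0.539, -0.086, 0.2312] w 0.085 gf 0.0 F [-0.1, 0.4, 0.1]
(0.96, [267.2, 177.6, 46.3, 40.7]) [[-0.0152, -0.0327, 0.04], [-0.0211, -0.0314, 0.068], [-0.0271, -0.03, 0.096]]
(0.74, [282.9, 196.2, 65.5, 69.9]) [[0.0045, -0.0165, 0.04], [-0.0031, -0.0165, 0.068], [-0.0107, -0.0165, 0.096]]
(0.73, [297.8, 245.8, 364.1, 344.1]) [[0.0608, 0.0003, 0.04], [0.0485, -0.0011, 0.068], [0.0361, -0.0025, 0.096]]
(0.67, [277.1, 243.2, 55.9, 45.4]) [[0.0578, -0.0224, 0.04], [0.0458, -0.022, 0.068], [0.0337, -0.0215, 0.096]]
(0.58, [297.4, 161.1, 21.2, 15.1]) [[-0.0324, -0.002, 0.04], [-0.0369, -0.0033, 0.068], [-0.0414, -0.0045, 0.096]]
staple [(0.83, [297.2, 246.2, 368.1, 344.3])]
('shift', [0.04, 0.04, 14.13], 'twist', np.float64(-0.0)) [[301.86148353 112.58593465]] [-0.16  0.33  0.13  1.37  0.   -1.51]
```

View pics/w1.png

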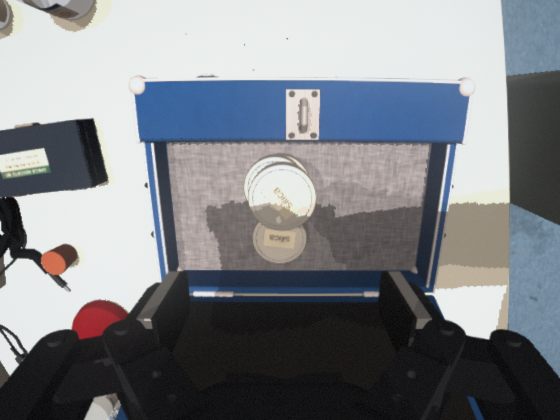

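The aligned view shows the stack top at (283,196), the single tin at (279,240) and the staple at (303,114). Now I pick the top tin.

>>> send_rows(
  motion="-1 0.3 0 5 0; -1 0.3 0 10 0; -1 0.3 0 14 0; -1 0.3 0 16.1 0; -1 0.3 0 16.1 0",
)

```text
clock: 4.15
eef_pos: [0.535, -0.0884, 0.0665]
tool_rot: [-0.624, 0.782, 0.003, -0.003]
ft_force: [0.9, -0.8, -0.5]
grip_width: 0.0855
grasp_force: 0.0
```

>>> send_rows(
  motion="1 0 0 0 0; 1 0 0 0 0; 1 0 0 0 0; 1 0 0 0 0; 1 0 0 0 0",
)

```text
clock: 4.65
eef_pos: [0.5405, -0.0892, 0.073]
tool_rot: [-0.624, 0.781, -0.002, 0.002]
ft_force: [-0.9, -0.6, 7.1]
grip_width: 0.0566
grasp_force: 64.1
```

>>> send_rows(
  motion="1 0 0 -2 0; 1 0 0 -5 0; 1 0 0 -5 0; 1 0 0 -5 0",
)

```text
clock: 5.05
eef_pos: [0.5393, -0.0891, 0.1217]
tool_rot: [-0.625, 0.781, -0.001, 0.001]
ft_force: [-0.2, 1.2, -1.6]
grip_width: 0.0565
grasp_force: 64.0
```

Run:
```python
from h import *
here();im,w,o=snap("wrist","w2.png");p=np.load("case.npy")
print(boxes("wrist","tin_1"))
print(go(.0635,.09,.125))
c=cv2.imread("pics/w1.png");print(np.round(Cam("wrist",dict(eef_pos=[.539,-.086,.2312],tool_rot=[-.627,.779,0,0])).proj(case_w(p,[[-.0565,-.154,.066],[-.0565,.154,.066],[-.1125,-.154,.066],[-.1125,.154,.066]])),1).tolist())
```

```text
t 5.0 case [-0.0105, -0.0174, 0.1217] world [0.5393, -0.0891, 0.1217] w 0.0565 gf 64.0 F [-0.2, 1.2, -1.6]
[(0.86, [293.4, 202.9, 58.6, 48.1]), (0.82, [284.1, 292.6, 139.3, 139.9])]
('shift', [-7.43, 10.57, -0.51], 'twist', np.float64(0.002))
[[135.5, 139.3], [464.7, 142.6], [128.9, 75.7], [473.7, 80.0]]
```

View pics/w2.png

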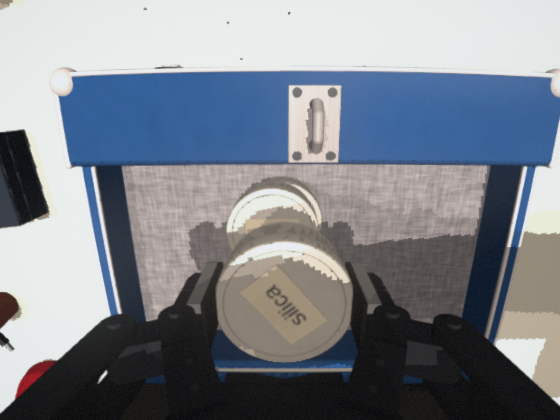

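Tin held, with the pads on its 56 mm body. I'll refine the case pose from these two views (w1: deck edge (136,141)–(467,139), staple plate (303,114); w2: (67,165)–(553,164), plate (315,124)).

Run:
```python
from h import *
o=bot.get_obs();w2=Cam("wrist",o);w1=Cam("wrist",dict(eef_pos=[.539,-.086,.2312],tool_rot=[-.627,.779,0,0]))
w0=Cam("wrist",dict(eef_pos=[.49936,0,.23042],tool_rot=[ 0.70709928,  0.7071135 , -0.00074258, -0.00074383]))
ob=[[-.0565,-.154,.066],[-.0565,.154,.066],[-.0805,0,.066]]
A=np.array([[136,141],[467,139],[303,114]]);B=np.array([[67,165],[553,164],[315,124]]);C=np.array([[476,187],[180,116],[292.5,323]])
oc=[[.1125,-.154,.052],[.1125,.154,.052],[-.0805,0,.066]]
f=lambda p:np.r_[(w1.proj(case_w(p,ob))-A).ravel(),(w2.proj(case_w(p,ob))-B).ravel(),(w0.proj(case_w(p,oc))-C).ravel()]
r=least_squares(f,np.load("case.npy"),loss="soft_l1");print(r.x,r.fun.reshape(-1,2).round(1).tolist());np.save("case.npy",r.x)
here();print(go(.0635,.09,.125))
```

```text
[ 0.52296903 -0.07393562  1.35016501] [[1.4, -0.5], [-0.6, 3.8], [0.7, -0.6], [-4.7, 1.0], [1.1, 2.1], [-1.9, -1.2], [1.8, -0.5], [-4.4, 0.7], [-3.6, 2.2]]
t 5.2 case [-0.0113, -0.0177, 0.1198] world [0.5378, -0.0888, 0.1198] w 0.0563 gf 64.0 F [-0.7, 0.4, -1.2]
('shift', [-7.47, 10.78, -0.51], 'twist', np.float64(-0.001))
```

>>> send_rows(
  motion="1 -2.5 3.6 0 0; 1 -5 7.2 0 0; 1 -7.5 10.8 0 0; 1 -7.5 10.8 2 0; 1 -7.5 10.8 5 0",
)

```text
clock: 5.65
eef_pos: [0.4497, 0.009, 0.0706]
tool_rot: [-0.625, 0.78, -0.001, 0.001]
ft_force: [0.8, 0.2, -0.9]
grip_width: 0.0564
grasp_force: 64.1
```

>>> send_rows(
  motion="1 0 0 3 0; 1 0 0 4.3 0; 1 0 0 4.9 0; 1 0 0 5.2 0; 1 0 0 5.2 0",
)

```text
clock: 6.15
eef_pos: [0.4495, 0.0079, 0.0182]
tool_rot: [-0.625, 0.781, 0.0, -0.0]
ft_force: [0.2, -1.0, -1.0]
grip_width: 0.0564
grasp_force: 64.1
```

Run:
```python
from h import *
here();im,w,o=snap("wrist","w3.png");here()
print(go(.0635,.09,.016))
```

```text
t 6.2 case [0.0638, 0.0896, 0.0182] world [0.4495, 0.0079, 0.0182] w 0.0564 gf 64.1 F [0.2, -1.0, -1.0]
t 6.2 case [0.0639, 0.0892, 0.0187] world [0.4499, 0.0079, 0.0187] w 0.0565 gf 64.1 F [-0.0, 0.3, -1.6]
('shift', [0.04, 0.08, 0.27], 'twist', np.float64(-0.001))
```

>>> send_rows(
  motion="1 0 0 0.15 0; 1 0 0 0.3 0; -0.65 0 0 0.3 0; -0.65 0 0 0.3 0; -0.65 0 0 0.3 0",
)

```text
clock: 6.7
eef_pos: [0.4496, 0.008, 0.0155]
tool_rot: [-0.625, 0.781, -0.0, 0.0]
ft_force: [-0.5, 0.2, 0.7]
grip_width: 0.0703
grasp_force: 0.0
```

>>> send_rows(
  motion="-0.65 0 0 -3 0; -0.65 0 0 -8 0; -1 0 0 -13 0; -1 2.5 -3.7 -18 0; -1 5 -7.4 -18 0",
)

```text
clock: 7.2
eef_pos: [0.5079, -0.0512, 0.1994]
tool_rot: [-0.626, 0.78, -0.003, 0.003]
ft_force: [2.3, 0.4, -0.2]
grip_width: 0.0853
grasp_force: 0.0
```

>>> send_rows(
  motion="-1 2.6 -3.6 0 0; -1 2.6 -3.6 0 0; -1 2.6 -3.6 0 0",
)

```text
clock: 7.5
eef_pos: [0.5348, -0.0857, 0.1928]
tool_rot: [-0.624, 0.781, 0.001, -0.001]
ft_force: [-0.2, 0.3, 0.3]
grip_width: 0.0854
grasp_force: 0.0
```

Run:
```python
from h import *
here();im,w,o=snap("wrist","w4.png");p=np.load("case.npy");
for b in boxes("wrist","tin_1"):
    print(b,[to_case(p,w.at(b[1][:2],z)).round(4).tolist() for z in(.04,.068)])
```

```text
t 7.5 case [-0.0089, -0.0141, 0.1928] world [0.5348, -0.0857, 0.1928] w 0.0854 gf 0.0 F [-0.2, 0.3, 0.3]
(0.87, [384.0, 263.1, 65.2, 56.8]) [[0.0621, 0.0867, 0.04], [0.0479, 0.0772, 0.068]]
(0.85, [288.1, 183.7, 41.2, 45.5]) [[-0.0191, -0.0091, 0.04], [-0.0255, -0.0095, 0.068]]
(0.61, [269.9, 197.6, 69.7, 69.6]) [[-0.0059, -0.026, 0.04], [-0.0137, -0.0248, 0.068]]
(0.58, [273.1, 254.2, 60.8, 58.8]) [[0.0516, -0.0237, 0.04], [0.0384, -0.0228, 0.068]]
```

View pics/w4.png

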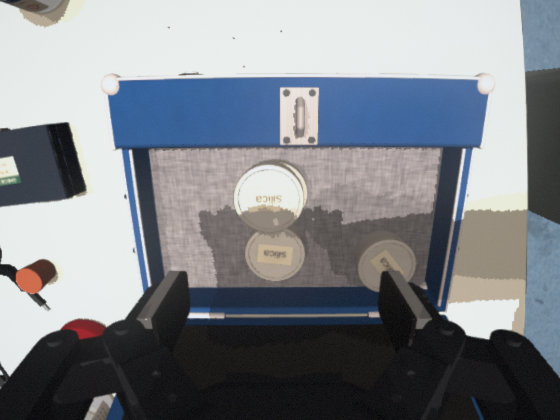

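The first tin landed at about (62,87) mm. The next stack top is at (270,198), giving (-13.7,-24.8); I pick it and place it at (63.5,-90).

>>> send_rows(
  motion="-1 0.5 -1.1 5 0; -1 0.5 -1.1 10 0; -1 0.5 -1.1 14 0; -1 0.5 -1.1 15 0; -1 0.5 -1.1 15 0",
)

```text
clock: 8.1
eef_pos: [0.5427, -0.0912, 0.0425]
tool_rot: [-0.625, 0.781, 0.002, -0.001]
ft_force: [0.0, -1.3, -0.1]
grip_width: 0.0852
grasp_force: 0.0
```

>>> send_rows(
  motion="1 0 0 0 0; 1 0 0 0 0; 1 0 0 0 0; 1 0 0 0 0; 1 0 0 0 0",
)

```text
clock: 8.6
eef_pos: [0.5472, -0.0926, 0.0471]
tool_rot: [-0.625, 0.781, -0.002, 0.002]
ft_force: [-1.2, 1.0, 4.3]
grip_width: 0.0564
grasp_force: 63.3
```

>>> send_rows(
  motion="1 0 0 -2 0; 1 0 0 -5 0; 1 -2 -1.6 -5 0; 1 -5 -4 -5 0; 1 -7.7 -6.5 -5 0",
)

```text
clock: 9.1
eef_pos: [0.6271, -0.0311, 0.0968]
tool_rot: [-0.624, 0.781, -0.002, 0.002]
ft_force: [0.4, 0.0, -0.9]
grip_width: 0.0565
grasp_force: 64.0
```

>>> send_rows(
  motion="1 0 0 0 0; 1 0 0 3 0; 1 0 0 6 0; 1 0 0 6 0; 1 0 0 6 0",
)

```text
clock: 9.6
eef_pos: [0.6249, -0.0319, 0.0347]
tool_rot: [-0.624, 0.781, -0.0, -0.0]
ft_force: [0.3, -0.1, -0.1]
grip_width: 0.0568
grasp_force: 64.2
```

Run:
```python
from h import *
here();print(go(.0635,-.09,.016))
```

```text
t 9.6 case [0.0634, -0.0903, 0.0347] world [0.6249, -0.0319, 0.0347] w 0.0568 gf 64.2 F [0.3, -0.1, -0.1]
('shift', [-0.01, 0.03, 1.87], 'twist', np.float64(-0.001))
```

>>> send_rows(
  motion="1 0 0 1 0; 1 0 0 1.9 0; -0.65 0 0 1.9 0; -0.65 0 0 1.9 0; -0.65 0 0 1.9 0",
)

```text
clock: 10.1
eef_pos: [0.6257, -0.0316, 0.0152]
tool_rot: [-0.625, 0.781, -0.001, 0.001]
ft_force: [0.9, 0.4, 0.7]
grip_width: 0.0704
grasp_force: 0.6
```

>>> send_rows(
  motion="-0.65 0 0 -3 0; -0.65 0 0 -8 0; -1 0 2 -13 0; -1 1.1 6.6 -16 0; -1 1.1 6.6 -16 0",
)

```text
clock: 10.6
eef_pos: [0.557, -0.0278, 0.1792]
tool_rot: [-0.625, 0.781, -0.002, 0.002]
ft_force: [0.8, 0.2, 0.9]
grip_width: 0.0853
grasp_force: 0.0
```

Run:
```python
from h import *
here();im,w,o=snap("wrist","w5.png");here();p=np.load("case.npy");
for b in boxes("wrist","tin_1"):
    print(b,to_case(p,w.at(b[1][:2],.04)).round(4).tolist())
```

```text
t 10.6 case [0.0525, -0.0231, 0.1792] world [0.557, -0.0278, 0.1792] w 0.0853 gf 0.0 F [0.8, 0.2, 0.9]
t 10.7 case [0.0525, -0.0232, 0.1782] world [0.5571, -0.0278, 0.1782] w 0.0855 gf 0.0 F [-1.4, -0.8, 0.1]
(0.97, [209.5, 211.6, 63.2, 67.9]) [0.0648, -0.0899, 0.04]
(0.94, [286.4, 127.2, 70.3, 70.7]) [-0.0089, -0.0208, 0.04]
(0.89, [404.8, 209.7, 70.1, 66.0]) [0.063, 0.086, 0.04]
(0.83, [297.0, 193.9, 67.6, 70.1]) [0.0484, -0.0114, 0.04]
```

```bash
cat >> h.py <<'E'
def circles(fn,w,z=.04,r=(24,42)):
    g=cv2.medianBlur(cv2.imread("pics/"+fn,0),3);p=np.load("case.npy")
    c=cv2.HoughCircles(g,cv2.HOUGH_GRADIENT,1,25,param1=120,param2=22,minRadius=r[0],maxRadius=r[1])
    return [] if c is None else [(q.round(1).tolist(),to_case(p,w.at(q[:2],z)).round(4).tolist()[:2]) for q in c[0][:9]]
E
python3 - <<'E'
from h import *
im,w,o=snap("wrist","w6.png");p=np.load("case.npy")
for c in circles("w6.png",w):print(c)
for b in boxes("wrist","tin_1"):print(b,to_case(p,w.at(b[1][:2],.04)).round(4).tolist())
E
```

```text
([286.5, 125.5, 35.5], [-0.0103, -0.0214])
([299.5, 195.5, 33.099998474121094], [0.0493, -0.01])
([209.5, 212.5, 30.200000762939453], [0.0648, -0.0899])
([405.5, 213.5, 37.29999923706055], [0.0659, 0.0854])
([72.5, 319.5, 39.099998474121094], [0.1816, -0.2431])
(0.95, [288.9, 126.0, 70.7, 71.6]) [-0.0099, -0.0194, 0.04]
(0.91, [407.3, 212.4, 71.8, 65.7]) [0.0649, 0.0869, 0.04]
(0.72, [207.1, 212.6, 70.6, 67.8]) [0.0649, -0.0921, 0.04]
(0.6, [298.7, 194.2, 68.8, 72.7]) [0.0481, -0.0107, 0.04]
```

>>> send_rows(
  motion="-1 0.3 1.2 5 0; -1 0.3 1.2 10 0; -1 0.3 1.2 14 0; -1 0.3 1.2 16.2 0; -1 0.3 1.2 16.2 0",
)

```text
clock: 11.3
eef_pos: [0.5415, -0.0278, 0.0066]
tool_rot: [-0.625, 0.781, 0.004, -0.004]
ft_force: [-0.6, -0.1, -0.7]
grip_width: 0.0856
grasp_force: 0.0
```

>>> send_rows(
  motion="1 0 0 0 0; 1 0 0 0 0; 1 0 0 0 0; 1 0 0 0 0; 1 0 0 0 0",
)

```text
clock: 11.8
eef_pos: [0.5475, -0.0281, 0.0142]
tool_rot: [-0.625, 0.781, -0.001, 0.001]
ft_force: [0.7, 0.2, 4.3]
grip_width: 0.0567
grasp_force: 64.1
```

>>> send_rows(
  motion="1 0 0 -1 0; 1 -0.7 0.5 -1 0; 1 -1.4 1.1 -1 0; 1 -1.4 1.1 -1 0; 1 -1.4 1.1 -1 0",
)

```text
clock: 12.3
eef_pos: [0.5376, -0.0114, 0.0224]
tool_rot: [-0.625, 0.781, 0.0, -0.0]
ft_force: [-0.7, 0.1, 0.5]
grip_width: 0.0569
grasp_force: 64.0
```

Run:
```python
from h import *
here();print(go(.0635,0,.016))
```

```text
t 12.3 case [0.0642, -0.0006, 0.0224] world [0.5376, -0.0114, 0.0224] w 0.0569 gf 64.0 F [-0.7, 0.1, 0.5]
('shift', [0.07, 0.06, 0.64], 'twist', np.float64(0.0))
```

>>> send_rows(
  motion="1 0 0 0.4 0; 1 0 0 0.8 0; -0.65 0 0 0.8 0; -0.65 0 0 0.8 0; -0.65 0 0 0.8 0",
)

```text
clock: 12.8
eef_pos: [0.5383, -0.0121, 0.0146]
tool_rot: [-0.624, 0.781, 0.0, -0.0]
ft_force: [0.0, -0.1, -0.4]
grip_width: 0.0703
grasp_force: 0.0
```

>>> send_rows(
  motion="-0.65 0 0 -3 0; -1 0 0 -7 0; -1 4 -1 -7 0; -1 7.4 -2 -7 0; -1 7.4 -2 -7 0",
)

```text
clock: 13.3
eef_pos: [0.5422, -0.0923, 0.0855]
tool_rot: [-0.623, 0.783, -0.001, 0.0]
ft_force: [-0.3, 0.4, 0.1]
grip_width: 0.0855
grasp_force: 0.0
```

>>> send_rows(
  motion="-1 0 0 3 0; -1 0 0 5.5 0; -1 0 0 6.7 0; -1 0 0 7 0; -1 0 0 7 0",
)

```text
clock: 13.8
eef_pos: [0.5415, -0.0882, 0.0146]
tool_rot: [-0.625, 0.781, 0.0, -0.0]
ft_force: [0.3, 0.0, 0.4]
grip_width: 0.085
grasp_force: 0.0
```

>>> send_rows(
  motion="1 0 0 0 0; 1 0 0 0 0; 1 0 0 0 0; 1 0 0 0 0; 1 0 0 -1 0",
)

```text
clock: 14.3
eef_pos: [0.5409, -0.0884, 0.0247]
tool_rot: [-0.625, 0.781, 0.0, -0.0]
ft_force: [-0.2, -0.0, -1.5]
grip_width: 0.0563
grasp_force: 63.9
```

Run:
```python
from h import *
here();print(go(-.0165,0,.022))
```

```text
t 14.3 case [-0.0102, -0.0207, 0.0247] world [0.5409, -0.0884, 0.0247] w 0.0563 gf 63.9 F [-0.2, -0.0, -1.5]
('shift', [0.63, 2.07, 0.27], 'twist', np.float64(-0.001))
```

>>> send_rows(
  motion="1 0.3 1 0 0; 1 0.6 2.1 0 0; 1 0.6 2.1 0.5 0; 1 0.6 2.1 0.9 0; -0.65 0.6 2.1 0.9 0",
)

```text
clock: 14.8
eef_pos: [0.5198, -0.0899, 0.0157]
tool_rot: [-0.625, 0.781, -0.0, 0.0]
ft_force: [0.2, -0.1, 0.7]
grip_width: 0.0694
grasp_force: 0.0
```

>>> send_rows(
  motion="-0.65 0 0 0 0; -0.65 0 0 0 0; -0.65 0 0 -4 0; -1 0 0 -9 0; -1 0 0 -14 0",
)

```text
clock: 15.3
eef_pos: [0.5191, -0.0896, 0.1563]
tool_rot: [-0.625, 0.781, 0.001, -0.001]
ft_force: [1.9, -1.7, -0.3]
grip_width: 0.0856
grasp_force: 0.0
```

Run:
```python
from h import *
here();im,w,o=snap("wrist","w7.png")
for c in circles("w7.png",w):print(c)
p=np.load("case.npy")
for b in boxes("wrist","tin_1"):print(b,to_case(p,w.at(b[1][:2],.04)).round(4).tolist())
print(go(.47,.2,.32,case=False))
```

```text
t 15.3 case [-0.0162, 0.0004, 0.1563] world [0.5191, -0.0896, 0.1563] w 0.0856 gf 0.0 F [1.9, -1.7, -0.3]
([283.5, 204.5, 34.599998474121094], [-0.0174, 0.001])
([286.5, 290.5, 27.299999237060547], [0.0629, 0.0036])
([177.5, 299.5, 36.599998474121094], [0.0726, -0.0957])
([384.5, 299.5, 35.70000076293945], [0.0731, 0.0931])
(0.96, [283.9, 204.2, 71.6, 75.4]) [-0.0177, 0.0014, 0.04]
(0.9, [184.6, 289.2, 70.0, 67.9]) [0.0618, -0.088, 0.04]
(0.74, [380.4, 288.0, 66.5, 66.7]) [0.061, 0.0881, 0.04]
(0.71, [281.5, 284.3, 69.2, 72.4]) [0.0565, -0.0008, 0.04]
('shift', [-27.16, 11.52, -15.83], 'twist', np.float64(-0.001))
```

All four are in their slots. Over the lid to the worktop tins.

>>> send_rows(
  motion="-1 0 0 -5 0; -1 0 0 -10 0; -1 0 0 -15 0; -1 -4 1.7 -16 0; -1 -8 3.4 -16 0",
)

```text
clock: 15.9
eef_pos: [0.5059, -0.0043, 0.3183]
tool_rot: [-0.623, 0.782, -0.002, 0.003]
ft_force: [0.9, 0.7, -0.2]
grip_width: 0.0856
grasp_force: 0.0
```

>>> send_rows(
  motion="-1 -4.5 2 0 0; -1 -9 4 0 0; -1 -13.5 6 0 0; -1 -18 8 0 0; -1 -19 8 0 0",
)

```text
clock: 16.4
eef_pos: [0.4664, 0.2032, 0.315]
tool_rot: [-0.627, 0.779, 0.001, 0.0]
ft_force: [0.0, -0.4, -0.1]
grip_width: 0.0853
grasp_force: 0.0
```

Run:
```python
from h import *
here();im,w,o=snap("wrist","w8.png")
p=np.load("case.npy")
g=cv2.medianBlur(cv2.imread("pics/w8.png",0),3)
c=cv2.HoughCircles(g,cv2.HOUGH_GRADIENT,1,25,param1=120,param2=22,minRadius=15,maxRadius=40)
if c is not None:
  for q in c[0][:8]:print(q.round(1),w.at(q[:2],.028).round(4))
for t,z in(("tin_1",.028),("pin",.007),("adapter",.03),("hasp",.2)):
  for b in boxes("wrist",t):print(t,b,w.at(b[1][:2],z).round(4))
```

```text
t 16.4 case [0.258, 0.1158, 0.315] world [0.4664, 0.2032, 0.315] w 0.0853 gf 0.0 F [0.0, -0.4, -0.1]
[ 81.5 263.5  24.3] [0.7883 0.277  0.028 ]
[325.5 222.5  22.1] [0.4251 0.29   0.028 ]
[181.5   3.5  25.2] [ 0.5404 -0.0138  0.028 ]
[256.5 236.5  22.5] [0.5232 0.2898 0.028 ]
[105.5   7.5  24.3] [ 0.631  -0.0329  0.028 ]
[ 46.5 290.5  25.7] [0.8649 0.3091 0.028 ]
[261.5   4.5  25.4] [0.4493 0.0088 0.028 ]
[222.5 362.5  17.9] [0.6311 0.4938 0.028 ]
tin_1 (0.98, [256.4, 237.3, 42.1, 41.4]) [0.5236 0.2909 0.028 ]
tin_1 (0.77, [260.3, 18.2, 53.0, 29.4]) [0.454 0.023 0.028]
tin_1 (0.76, [328.0, 224.2, 46.3, 40.4]) [0.4222 0.2932 0.028 ]
tin_1 (0.61, [110.2, 19.8, 59.9, 36.1]) [ 0.6297 -0.0183  0.028 ]
tin_1 (0.42, [170.4, 108.8, 340.8, 135.3]) [0.5884 0.0988 0.028 ]
pin (0.73, [194.5, 242.9, 25.4, 61.8]) [0.6194 0.2882 0.007 ]
adapter (0.93, [358.0, 156.4, 42.7, 40.9]) [0.3678 0.2087 0.03  ]
hasp (0.7, [134.6, 135.7, 75.4, 76.9]) [0.5664 0.1225 0.2   ]
hasp (0.19, [170.9, 108.8, 341.8, 136.0]) [0.5324 0.1099 0.2   ]
```

View pics/w8.png

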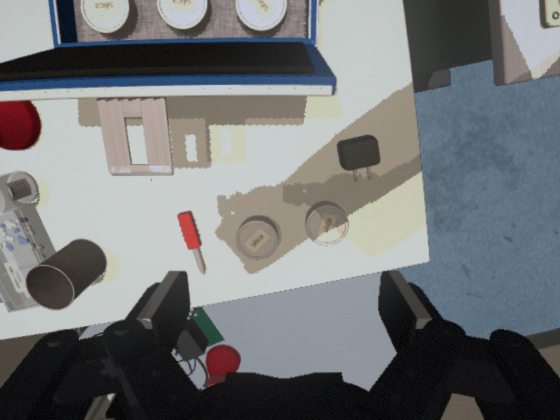

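Tin A is at (256,237) → (0.523,0.290), tin B at (326,223) → (0.424,0.291), the pin near (190,243). Tin B first.

>>> send_rows(
  motion="-0.8 -3.5 3 2 0; -0.8 -7.6 6.1 5 0; -0.8 -7.6 6.1 10 0; -0.8 -7.6 6.1 15 0; -0.8 -7.6 6.1 20 0",
)

```text
clock: 17.15
eef_pos: [0.4257, 0.2851, 0.12]
tool_rot: [-0.624, 0.782, -0.0, 0.001]
ft_force: [1.1, 0.3, -0.7]
grip_width: 0.0765
grasp_force: 0.0
```

Run:
```python
from h import *
here();im,w,o=snap("wrist","w9.png")
for t,z in(("tin_1",.028),):
  for b in boxes("wrist",t):print(t,b,w.at(b[1][:2],z).round(4))
print(go(.424,.291,.005,case=False))
```

```text
t 17.1 case [0.329, 0.1734, 0.12] world [0.4257, 0.2851, 0.12] w 0.0765 gf 0.0 F [1.1, 0.3, -0.7]
tin_1 (0.77, [290.1, 223.2, 79.1, 80.1]) [0.422  0.2923 0.028 ]
tin_1 (0.72, [165.0, 247.3, 81.8, 75.0]) [0.5215 0.2903 0.028 ]
('shift', [-1.17, -0.25, 10.93], 'twist', np.float64(-0.004))
```

>>> send_rows(
  motion="-0.8 -0.4 0.2 4 0; -0.8 -0.4 0.2 8 0; -0.8 -0.4 0.2 10.3 0; -0.8 -0.4 0.2 11.1 0; -0.8 -0.4 0.2 11.1 0",
)

```text
clock: 17.75
eef_pos: [0.4253, 0.2902, 0.0111]
tool_rot: [-0.624, 0.782, -0.0, 0.0]
ft_force: [-0.5, -0.6, 0.2]
grip_width: 0.0767
grasp_force: 0.0
```

>>> send_rows(
  motion="1 0 0 0 0; 1 0 0 0 0; 1 0 0 0 0; 1 0 0 0 0; 1 0 0 0 0",
)

```text
clock: 18.25
eef_pos: [0.4258, 0.2914, 0.0133]
tool_rot: [-0.624, 0.781, -0.001, 0.002]
ft_force: [-0.4, -1.9, 7.5]
grip_width: 0.0564
grasp_force: 62.8
```

>>> send_rows(
  motion="1 0 0 -5 0; 1 0 0 -10 0; 1 0 0 -15 0; 1 0 0 -20 0; 1 0 0 -25 0",
)

```text
clock: 18.75
eef_pos: [0.4239, 0.2904, 0.2645]
tool_rot: [-0.625, 0.781, -0.0, 0.002]
ft_force: [1.2, 0.7, -0.4]
grip_width: 0.0564
grasp_force: 64.8
```

>>> send_rows(
  motion="1 0 0 -5 0; 1 0 0 -7 0; 1 0 0 -7 0; 1 0 0 -7 0; 1 0 0 -7 0",
)

```text
clock: 19.25
eef_pos: [0.4232, 0.29, 0.3289]
tool_rot: [-0.625, 0.781, 0.0, -0.001]
ft_force: [-0.2, 0.0, -1.0]
grip_width: 0.0562
grasp_force: 64.8
```

Run:
```python
from h import *
here();print(go(-.0165,.09,.31))
```

```text
t 19.2 case [0.3333, 0.177, 0.3289] world [0.4232, 0.29, 0.3289] w 0.0562 gf 64.8 F [-0.2, 0.0, -1.0]
('shift', [34.97, -8.73, 1.94], 'twist', np.float64(-0.001))
```

>>> send_rows(
  motion="1 4.5 -1 0 0; 1 9 -2 0 0; 1 13.5 -3 0 0; 1 18 -4 0 0; 1 22.5 -5 0 0",
)

```text
clock: 19.75
eef_pos: [0.422, 0.0583, 0.3284]
tool_rot: [-0.625, 0.781, 0.001, -0.002]
ft_force: [0.4, -0.4, -0.5]
grip_width: 0.0556
grasp_force: 64.8
```

>>> send_rows(
  motion="1 4.5 -1.5 0 0; 1 9 -2.7 0 0; 1 12.5 -3.7 3 0; 1 12.5 -3.7 8 0; 1 12.5 -3.7 13 0",
)

```text
clock: 20.25
eef_pos: [0.4311, -0.0715, 0.1977]
tool_rot: [-0.623, 0.782, 0.0, -0.0]
ft_force: [1.2, -0.8, -1.2]
grip_width: 0.0561
grasp_force: 64.8
```

>>> send_rows(
  motion="1 0 0 4 0; 1 0 0 8 0; 1 0 0 12 0; 1 0 0 13 0; 1 0 0 13 0",
)

```text
clock: 20.75
eef_pos: [0.4292, -0.0696, 0.0681]
tool_rot: [-0.625, 0.781, 0.002, -0.002]
ft_force: [0.1, 1.3, -0.8]
grip_width: 0.0562
grasp_force: 64.8
```

Run:
```python
from h import *
here();print(go(-.0165,.09,.0225))
```

```text
t 20.8 case [-0.0163, 0.0924, 0.0681] world [0.4292, -0.0696, 0.0681] w 0.0562 gf 64.8 F [0.1, 1.3, -0.8]
('shift', [0.02, -0.27, 4.56], 'twist', np.float64(-0.001))
```

>>> send_rows(
  motion="1 0 -0.3 2 0; 1 0 -0.3 3.5 0; 1 0 -0.3 4.2 0; 1 0 -0.3 4.6 0; 1 0 -0.3 4.6 0",
)

```text
clock: 21.25
eef_pos: [0.4359, -0.0708, 0.0255]
tool_rot: [-0.625, 0.781, -0.001, 0.001]
ft_force: [-0.0, 0.7, -0.6]
grip_width: 0.0561
grasp_force: 64.8
```

>>> send_rows(
  motion="-0.65 0 0 0 0; -0.65 0 0 0 0; -0.65 0 0 0 0; -0.65 0 0 -4 0; -1 0 0 -8 0",
)

```text
clock: 21.75
eef_pos: [0.4334, -0.0704, 0.1041]
tool_rot: [-0.625, 0.781, 0.001, -0.001]
ft_force: [1.2, 0.0, -0.2]
grip_width: 0.0829
grasp_force: 0.0
```

>>> send_rows(
  motion="-1 0 0 -5 0; -1 0 0 -10 0; -1 0 0 -15 0; -1 0 0 -20 0; -1 0 0 -22 0",
)

```text
clock: 22.25
eef_pos: [0.4363, -0.0709, 0.3297]
tool_rot: [-0.625, 0.781, -0.003, 0.003]
ft_force: [0.1, -0.2, 0.5]
grip_width: 0.0856
grasp_force: 0.0
```

Run:
```python
from h import *
here();print(go(.5225,.290,.31,case=False))
im,w,o=snap("wrist","w10.png");p=np.load("case.npy")
for b in boxes("wrist","tin_1"):print(b,to_case(p,w.at(b[1][:2],.04)).round(4).tolist())
```

```text
t 22.2 case [-0.016, 0.0852, 0.3297] world [0.4363, -0.0709, 0.3297] w 0.0856 gf 0.0 F [0.1, -0.2, 0.5]
('shift', [-37.1, -0.46, 1.99], 'twist', np.float64(-0.001))
(0.94, [163.1, 224.9, 44.6, 42.2]) [0.0648, -0.0867, 0.04]
(0.93, [289.1, 225.6, 41.6, 46.5]) [0.0653, 0.0908, 0.04]
(0.77, [223.8, 223.9, 42.7, 47.8]) [0.063, -0.0003, 0.04]
(0.72, [287.6, 170.1, 46.8, 43.1]) [-0.0128, 0.0885, 0.04]
(0.62, [224.7, 167.8, 44.4, 43.7]) [-0.016, 0.0053, 0.04]
(0.37, [216.1, 237.9, 271.8, 296.0]) [0.0841, -0.0125, 0.04]
```

Five placed. Now tin A.

>>> send_rows(
  motion="-1 -4.8 0 0 0; -1 -9.6 0 0 0; -1 -14.4 0 0 0; -1 -19.2 0 0 0; -1 -24 0 0 0",
)

```text
clock: 22.85
eef_pos: [0.4871, 0.1651, 0.3225]
tool_rot: [-0.625, 0.781, 0.0, -0.001]
ft_force: [1.1, 0.2, 0.9]
grip_width: 0.0853
grasp_force: 0.0
```

>>> send_rows(
  motion="-0.8 -4.8 -0.2 0 0; -0.8 -9.6 -0.4 0 0; -0.8 -13.1 -0.5 2 0; -0.8 -13.1 -0.5 7 0; -0.8 -13.1 -0.5 12 0",
)

```text
clock: 23.35
eef_pos: [0.521, 0.2917, 0.2013]
tool_rot: [-0.626, 0.78, -0.0, 0.0]
ft_force: [0.7, 0.5, -0.2]
grip_width: 0.0769
grasp_force: 0.0
```

>>> send_rows(
  motion="-0.8 0 0 4 0; -0.8 0 0 8 0; -0.8 0 0 9 0; -0.8 0 0 9 0; -0.8 0 0 9 0",
)

```text
clock: 23.85
eef_pos: [0.5222, 0.2906, 0.1156]
tool_rot: [-0.625, 0.781, -0.0, 0.001]
ft_force: [0.1, 0.5, 0.3]
grip_width: 0.0772
grasp_force: 0.0
```

Run:
```python
from h import *
here();im,w,o=snap("wrist","w11.png")
for t,z in(("tin_1",.028),("pin",.007)):
  for b in boxes("wrist",t):print(t,b,w.at(b[1][:2],z).round(4))
print(go(.5225,.290,.009,case=False))
```

```text
t 23.9 case [0.3555, 0.0806, 0.1156] world [0.5222, 0.2906, 0.1156] w 0.0772 gf 0.0 F [0.1, 0.5, 0.3]
tin_1 (0.62, [281.6, 218.9, 77.4, 78.6]) [0.5235 0.2917 0.028 ]
pin (0.87, [160.7, 223.9, 49.6, 104.9]) [0.6226 0.2813 0.007 ]
('shift', [0.14, 0.05, 10.78], 'twist', np.float64(-0.001))
```

>>> send_rows(
  motion="-0.8 0 0 4 0; -0.8 0 0 8 0; -0.8 0 0 10 0; -0.8 0 0 10.8 0; -0.8 0 0 10.8 0",
)

```text
clock: 24.5
eef_pos: [0.5214, 0.2902, 0.0063]
tool_rot: [-0.625, 0.781, -0.0, 0.0]
ft_force: [0.7, 0.0, -0.4]
grip_width: 0.077
grasp_force: 0.0
```

>>> send_rows(
  motion="1 0 0 0 0; 1 0 0 0 0; 1 0 0 0 0; 1 0 0 0 0; 1 0 0 0 0",
)

```text
clock: 25.0
eef_pos: [0.5234, 0.2914, 0.0091]
tool_rot: [-0.625, 0.781, -0.0, 0.003]
ft_force: [-0.1, -0.6, 7.1]
grip_width: 0.0562
grasp_force: 63.9
```

>>> send_rows(
  motion="1 0 0 -5 0; 1 0 0 -10 0; 1 0 0 -15 0; 1 0 0 -20 0; 1 0 0 -25 0",
)

```text
clock: 25.5
eef_pos: [0.521, 0.2901, 0.2595]
tool_rot: [-0.625, 0.781, -0.0, 0.001]
ft_force: [1.1, 0.1, -0.1]
grip_width: 0.0561
grasp_force: 64.4
```

>>> send_rows(
  motion="1 0 0 -5 0; 1 0 0 -7 0; 1 0 0 -7 0; 1 0 0 -7 0; 1 0 0 -7 0",
)

```text
clock: 26.0
eef_pos: [0.5205, 0.2897, 0.3242]
tool_rot: [-0.625, 0.781, 0.0, -0.002]
ft_force: [-0.0, -0.1, -0.8]
grip_width: 0.0567
grasp_force: 64.4
```

Run:
```python
from h import *
here();print(go(-.0165,-.09,.31))
```

```text
t 26.0 case [0.3543, 0.082, 0.3242] world [0.5205, 0.2897, 0.3242] w 0.0567 gf 64.4 F [-0.0, -0.1, -0.8]
('shift', [37.06, -17.24, 1.46], 'twist', np.float64(-0.001))
```

>>> send_rows(
  motion="1 4.5 -1.8 0 0; 1 9 -3.6 0 0; 1 13.5 -5.4 0 0; 1 18 -7.2 0 0; 1 22.5 -9 0 0",
)

```text
clock: 26.5
eef_pos: [0.5587, 0.049, 0.3239]
tool_rot: [-0.625, 0.781, 0.001, -0.002]
ft_force: [1.6, 0.0, 0.0]
grip_width: 0.0566
grasp_force: 64.4
```

>>> send_rows(
  motion="1 4.4 -2.4 0 0; 1 8.8 -4.8 0 0; 1 13 -7.2 0 0; 1 14.6 -8.2 4 0; 1 14.6 -8.2 9 0",
)

```text
clock: 27.0
eef_pos: [0.609, -0.1136, 0.235]
tool_rot: [-0.623, 0.783, -0.002, 0.001]
ft_force: [0.8, 0.7, -1.1]
grip_width: 0.0563
grasp_force: 64.4
```

>>> send_rows(
  motion="1 0 0 4 0; 1 0 0 8 0; 1 0 0 12 0; 1 0 0 15 0; 1 0 0 15 0",
)

```text
clock: 27.5
eef_pos: [0.6014, -0.1085, 0.0787]
tool_rot: [-0.625, 0.781, 0.006, -0.005]
ft_force: [-1.1, 0.9, -0.4]
grip_width: 0.0563
grasp_force: 64.4
```

Run:
```python
from h import *
here();print(go(-.0165,-.09,.018))
```

```text
t 27.5 case [-0.0166, -0.0841, 0.0787] world [0.6014, -0.1085, 0.0787] w 0.0563 gf 64.4 F [-1.1, 0.9, -0.4]
('shift', [-0.01, -0.68, 6.06], 'twist', np.float64(-0.001))
```

>>> send_rows(
  motion="1 0 0 2 0; 1 0 0 4 0; 1 0 0 5.5 0; 1 0 0 5.5 0; 1 0 0 5.5 0",
)

```text
clock: 28.0
eef_pos: [0.6078, -0.1096, 0.032]
tool_rot: [-0.625, 0.781, -0.0, 0.0]
ft_force: [-0.1, -1.0, -1.3]
grip_width: 0.056
grasp_force: 64.4
```

Run:
```python
from h import *
here();print(go(-.0165,-.09,.018))
```

```text
t 28.0 case [-0.0162, -0.0906, 0.032] world [0.6078, -0.1096, 0.032] w 0.056 gf 64.4 F [-0.1, -1.0, -1.3]
('shift', [0.03, 0.06, 1.4], 'twist', np.float64(-0.001))
```

>>> send_rows(
  motion="1 0 0 0.8 0; 1 0 0 1.4 0; 1 0 0 1.4 0; -0.65 0 0 1.4 0; -0.65 0 0 1.4 0",
)

```text
clock: 28.5
eef_pos: [0.608, -0.1097, 0.0178]
tool_rot: [-0.625, 0.781, -0.001, 0.0]
ft_force: [-0.5, -0.4, -0.6]
grip_width: 0.0702
grasp_force: 0.0
```

>>> send_rows(
  motion="-0.65 0 0 0 0; -0.65 0 0 -4 0; -1 0 0 -9 0; -1 0 0 -14 0; -1 0 0 -19 0",
)

```text
clock: 29.0
eef_pos: [0.607, -0.1095, 0.2085]
tool_rot: [-0.625, 0.781, 0.0, -0.0]
ft_force: [0.4, 1.1, -0.4]
grip_width: 0.0852
grasp_force: 0.0
```

>>> send_rows(
  motion="-1 0 4.5 -4 0; -1 0 9 -8 0; -1 0 9 -8 0; -1 0 9 -8 0",
)

```text
clock: 29.4
eef_pos: [0.5194, -0.0896, 0.2906]
tool_rot: [-0.625, 0.781, -0.002, 0.002]
ft_force: [0.1, -0.6, 0.6]
grip_width: 0.0852
grasp_force: 0.0
```

Run:
```python
from h import *
here();im,w,o=snap("wrist","w12.png");p=np.load("case.npy")
for b in boxes("wrist","tin_1"):print(b,to_case(p,w.at(b[1][:2],.04)).round(4).tolist())
for b in boxes("wrist","hasp"):print(b)
```

```text
t 29.4 case [-0.0161, 0.0001, 0.2906] world [0.5194, -0.0896, 0.2906] w 0.0852 gf 0.0 F [0.1, -0.6, 0.6]
(0.91, [214.3, 235.9, 50.3, 48.5]) [0.0649, -0.0899, 0.04]
(0.88, [283.2, 232.6, 46.8, 51.2]) [0.0602, -0.0013, 0.04]
(0.83, [356.9, 176.1, 51.8, 50.4]) [-0.0132, 0.0881, 0.04]
(0.76, [209.4, 177.8, 51.1, 45.8]) [-0.0111, -0.091, 0.04]
(0.75, [354.2, 234.0, 48.5, 49.0]) [0.0622, 0.0896, 0.04]
(0.57, [285.9, 171.3, 47.8, 49.8]) [-0.0189, 0.0021, 0.04]
```

View pics/w12.png

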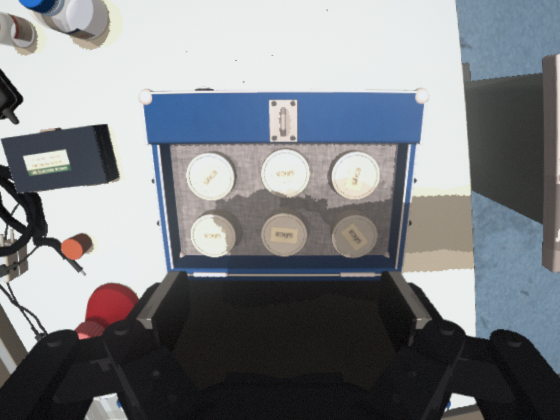

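All six tins lie spread out flat: rows at y≈176 and 235, columns at x≈212, 284 and 356. Next the lid: fingers closed, over and behind it at case y=+0.09.

>>> send_rows(
  motion="1 -4.6 1.8 0 0; 1 -9.2 3.6 0 0; 1 -13.8 5.4 0 0; 1 -18.4 7.2 0 0; 1 -23 9 0 0",
)

```text
clock: 30.05
eef_pos: [0.4822, 0.1561, 0.2849]
tool_rot: [-0.624, 0.781, 0.001, -0.002]
ft_force: [1.2, -0.6, 0.2]
grip_width: 0.012
grasp_force: 0.0
```

>>> send_rows(
  motion="1 -2.2 0 0 0; 1 -2.2 0 0 0; 1 -2.2 0 4 0; 1 -2.2 0 8 0; 1 -2.2 0 11.5 0",
)

```text
clock: 30.55
eef_pos: [0.4868, 0.1747, 0.1688]
tool_rot: [-0.624, 0.781, 0.0, -0.002]
ft_force: [0.4, 0.6, 0.2]
grip_width: -0.0002
grasp_force: 0.0
```

Run:
```python
from h import *
here();print(go(.1375,.09,.178))
```

```text
t 30.6 case [0.2347, 0.0897, 0.1688] world [0.4868, 0.1747, 0.1688] w -0.0002 gf 0.0 F [0.4, 0.6, 0.2]
('shift', [9.72, 0.01, -0.9], 'twist', np.float64(-0.002))
```

>>> send_rows(
  motion="1 1.5 0 0 0; 1 3 0 0 0; 1 4 0 0 0; 1 5 0 0 0; 1 6 0 0 0",
)

```text
clock: 31.05
eef_pos: [0.4762, 0.1184, 0.175]
tool_rot: [-0.625, 0.781, 0.0, 0.004]
ft_force: [0.8, 6.7, 5.3]
grip_width: -0.0001
grasp_force: 3.7
```

Run:
```python
from h import *
here();print(go(.1375,.09,.178))
```

```text
t 31.1 case [0.1774, 0.0877, 0.175] world [0.4762, 0.1184, 0.175] w -0.0001 gf 3.7 F [0.8, 6.7, 5.3]
('shift', [3.99, 0.22, -0.33], 'twist', np.float64(-0.001))
```

>>> send_rows(
  motion="1 1 0 -0.1 0; 1 2 0 -0.3 0; 1 3 0 -0.5 0; 1 4 0 -0.7 0; 1 5.1 0 -0.7 0",
)

```text
clock: 31.55
eef_pos: [0.4651, 0.0684, 0.1818]
tool_rot: [-0.625, 0.781, -0.001, 0.004]
ft_force: [2.4, 5.3, 5.5]
grip_width: 0.0002
grasp_force: 2.9
```

>>> send_rows(
  motion="1 1.1 0 0 0; 1 2.4 0 0.1 0; 1 3.7 0 0.4 0; 1 4.9 0 0.8 0; 1 6.1 0 1.3 0",
)

```text
clock: 32.05
eef_pos: [0.4507, 0.0071, 0.167]
tool_rot: [-0.625, 0.781, -0.001, 0.002]
ft_force: [2.9, 3.8, 1.7]
grip_width: 0.0002
grasp_force: 1.7
```

Run:
```python
from h import *
here();snap("side","s1.png");print(boxes("side","lid"))
print(go(.0651,.09,.169))
```

```text
t 32.0 case [0.0633, 0.0883, 0.167] world [0.4507, 0.0071, 0.167] w 0.0002 gf 1.7 F [2.9, 3.8, 1.7]
[(0.58, [291.2, 183.9, 109.4, 55.8])]
('shift', [-0.34, -0.07, -0.36], 'twist', np.float64(-0.003))
```

View pics/s1.png

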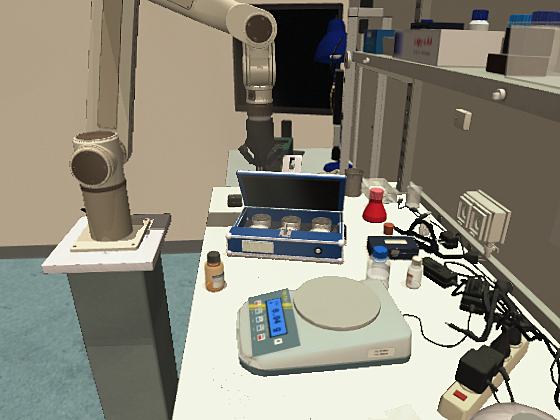

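>>> send_rows(
  motion="1 1.1 0 0.6 0; 1 2.2 0 1.4 0; 1 3.2 0 2.2 0; 1 4.1 0 3.2 0; 1 4.9 0 4.2 0",
)

```text
clock: 32.65
eef_pos: [0.438, -0.0405, 0.1229]
tool_rot: [-0.624, 0.781, 0.0, -0.0]
ft_force: [-0.2, 2.4, 1.8]
grip_width: 0.0002
grasp_force: 0.9
```

>>> send_rows(
  motion="1 0.7 0 1.1 0; 1 1.3 0 2.3 0; 1 1.5 0 2.9 0; 1 1.7 0 3.5 0; 1 1.9 0 4 0",
)

```text
clock: 33.15
eef_pos: [0.4342, -0.0585, 0.0836]
tool_rot: [-0.625, 0.781, 0.0, -0.0]
ft_force: [-0.7, 1.3, 0.5]
grip_width: 0.0001
grasp_force: 0.6
```

>>> send_rows(
  motion="1 0.1 0 0.4 0; 1 0.2 0 0.8 0; 1 0.3 0 1.2 0; 1 0.3 0 1.6 0; 1 0.3 0 1.9 0",
)

```text
clock: 33.65
eef_pos: [0.4343, -0.0616, 0.0658]
tool_rot: [-0.625, 0.781, -0.001, 0.0]
ft_force: [-8.9, 0.7, 36.1]
grip_width: -0.0001
grasp_force: 18.0
```

Run:
```python
from h import *
here();print(go(-.0065,.09,.064))
```

```text
t 33.6 case [-0.0074, 0.0892, 0.0658] world [0.4343, -0.0616, 0.0658] w -0.0001 gf 18.0 F [-8.9, 0.7, 36.1]
('shift', [-0.09, 0.08, 0.18], 'twist', np.float64(-0.001))
```

The lid is shut: contact at z 0.0658, pressing. I'll lift and look at the hasp.

>>> send_rows(
  motion="1 0 0 -3 0; 1 0 0 -7 0; 1 0 0 -12 0; 1 -2.6 -3 -15 0; 1 -5.2 -6.6 -15 0",
)

```text
clock: 34.15
eef_pos: [0.5132, -0.0251, 0.2213]
tool_rot: [-0.624, 0.781, -0.004, 0.004]
ft_force: [1.4, -0.2, 0.5]
grip_width: -0.0
grasp_force: 0.0
```

>>> send_rows(
  motion="1 0 0 0 0; 1 0 0 0 0",
)

```text
clock: 34.35
eef_pos: [0.5098, -0.0246, 0.2141]
tool_rot: [-0.625, 0.781, 0.001, -0.001]
ft_force: [-0.3, -0.1, -0.4]
grip_width: -0.0
grasp_force: 0.0
```

Run:
```python
from h import *
here();im,w,o=snap("wrist","w13.png");p=np.load("case.npy")
for t in("hasp","staple","lid"):print(t,boxes("wrist",t))
q=[[-.0805,0,.066],[-.0435,-.026,.066],[-.0435,.026,.066]]+[[-.0435-.062*np.cos(a),s*.026,.066+.062*np.sin(a)] for a in(1.4,1.57,1.9,2.3) for s in(-1,1)]
print(w.proj(case_w(p,q)).round().tolist());print(go(.045,.024,.10))
```

```text
t 34.4 case [0.0452, 0.0237, 0.2141] world [0.5098, -0.0246, 0.2141] w -0.0 gf 0.0 F [-0.3, -0.1, -0.4]
hasp [(0.86, [246.4, 86.2, 80.8, 29.6])]
staple [(0.86, [254.2, 133.5, 381.7, 256.3])]
lid [(0.88, [259.2, 168.3, 366.6, 197.6])]
[[253.0, 46.0], [223.0, 94.0], [285.0, 94.0], [207.0, 74.0], [286.0, 73.0], [207.0, 90.0], [286.0, 90.0], [210.0, 121.0], [286.0, 121.0], [215.0, 150.0], [286.0, 150.0]]
('shift', [-0.09, -0.1, 11.48], 'twist', np.float64(-0.002))
```

View pics/w13.png

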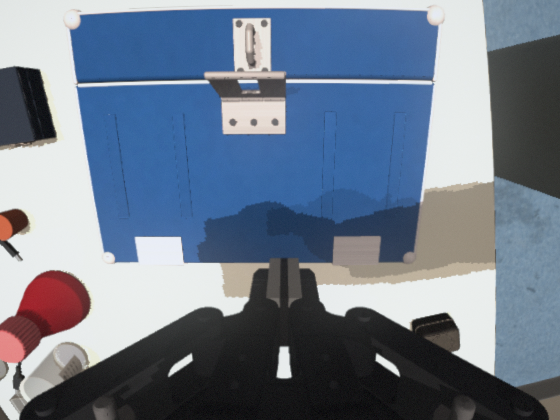

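The lid is flat. The hasp stands at about 1.4 rad (tip at row 74) and the staple is at (252,46), where I predicted it. I'll fold the hasp down.

>>> send_rows(
  motion="1 2.7 0 2 0; 1 5.5 0 6 0; 1 5.5 0 9 0; 1 5.5 0 10.6 0; 1 5.5 0 10.6 0",
)

```text
clock: 35.05
eef_pos: [0.4944, -0.079, 0.1067]
tool_rot: [-0.624, 0.781, 0.002, -0.002]
ft_force: [0.4, 0.3, 1.3]
grip_width: 0.0002
grasp_force: 0.0
```

>>> send_rows(
  motion="1 2 0 0 0; 1 3.1 0 -0.2 0; 1 4.4 0 0.2 0; 1 5.2 0 0.7 0; 1 5.8 0 1.4 0",
)

```text
clock: 35.55
eef_pos: [0.4854, -0.1364, 0.0956]
tool_rot: [-0.624, 0.781, -0.001, 0.001]
ft_force: [1.3, 0.7, 0.2]
grip_width: 0.0002
grasp_force: 0.5
```

>>> send_rows(
  motion="1 0.5 0 0.7 0; 1 0.6 0 1.1 0; 1 0.8 0 1.6 0; 1 0.9 0 2 0; 1 0.9 0 2.5 0",
)

```text
clock: 36.05
eef_pos: [0.4828, -0.144, 0.0697]
tool_rot: [-0.625, 0.781, 0.0, -0.0]
ft_force: [0.4, -0.0, 0.2]
grip_width: 0.0001
grasp_force: 0.4
```

Run:
```python
from h import *
here()
```

```text
t 36.0 case [-0.0772, 0.0239, 0.0697] world [0.4828, -0.144, 0.0697] w 0.0001 gf 0.4 F [0.4, -0.0, 0.2]
```

>>> send_rows(
  motion="1 0 0 0.15 0; 1 0 0 0.3 0; 1 0 0 0.3 0",
)

```text
clock: 36.35
eef_pos: [0.4829, -0.144, 0.0687]
tool_rot: [-0.625, 0.781, -0.0, 0.0]
ft_force: [-3.7, 0.1, 12.2]
grip_width: -0.0001
grasp_force: 6.1
```

>>> send_rows(
  motion="1 0 0 -4 0; 1 0 0 -9 0; 1 -3 0 -14 0; 1 -7 0 -14 0; 1 -11 0 -14 0",
)

```text
clock: 36.85
eef_pos: [0.509, -0.0356, 0.21]
tool_rot: [-0.624, 0.781, -0.002, 0.002]
ft_force: [1.2, -0.7, -1.1]
grip_width: 0.0
grasp_force: 0.0
```

Run:
```python
from h import *
here();im,w,o=snap("wrist","w14.png");p=np.load("case.npy")
for t in("hasp","staple"):print(t,boxes("wrist",t))
q=[[-.0435-.062*np.cos(a),s*.026,.069+.062*np.sin(a)] for a in(0,.2,.4) for s in(-1,1)]
print(w.proj(case_w(p,q)).round().tolist());print(go(.62,.23,.22,case=False))
```

```text
t 36.9 case [0.0343, 0.022, 0.21] world [0.509, -0.0356, 0.21] w 0.0 gf 0.0 F [1.2, -0.7, -1.1]
hasp [(0.61, [255.1, 67.3, 68.0, 87.3])]
staple [(0.9, [256.9, 146.3, 388.9, 258.9])]
[[222.0, 26.0], [289.0, 25.0], [219.0, 24.0], [289.0, 23.0], [216.0, 25.0], [289.0, 24.0]]
('shift', [-28.24, -5.31, -1.28], 'twist', np.float64(0.004))
```

The hasp is flat (contact at z 0.0687). Now to the pin.

>>> send_rows(
  motion="-0.2 -4.8 -1 0 0; -0.2 -9.6 -2 0 0; -0.2 -14.4 -3 0 0; -0.2 -19.2 -4 0 0; -0.2 -24 -5 0 0",
)

```text
clock: 37.5
eef_pos: [0.6091, 0.187, 0.2065]
tool_rot: [-0.624, 0.781, 0.0, -0.001]
ft_force: [0.7, -0.4, -0.7]
grip_width: 0.0511
grasp_force: 0.0
```

>>> send_rows(
  motion="-0.2 -4 -0.3 0 0; -0.2 -4 -0.3 0 0; -0.2 -4 -0.3 0 0; -0.2 -4 -0.3 0 0",
)

```text
clock: 37.9
eef_pos: [0.62, 0.2231, 0.2066]
tool_rot: [-0.624, 0.781, 0.0, -0.001]
ft_force: [0.0, -0.9, 0.1]
grip_width: 0.0512
grasp_force: 0.0
```

```bash
cat >> h.py <<'E'
def redpin(im,w,z=.014):
    b=[d for d in boxes_of("wrist","pin")];p=np.load("case.npy")
    print([(round(d["conf"],2),np.round(d["rect"]).tolist()) for d in b])
    x=im.astype(int);m=((x[...,2]>90)&(x[...,2]>2*x[...,1])&(x[...,2]>2*x[...,0])).astype(np.uint8)
    n,l,s,c=cv2.connectedComponentsWithStats(m)
    for i in range(1,n):
        if s[i,4]<150:continue
        ys,xs=np.nonzero(l==i);(cx,cy),(a,bb),ang=cv2.minAreaRect(np.c_[xs,ys].astype(np.float32))
        box=cv2.boxPoints(((cx,cy),(a,bb),ang));P=np.array([w.at(q,z) for q in box]);C=P.mean(0)
        e=[P[1]-P[0],P[2]-P[1]];L=[np.linalg.norm(v) for v in e];v=e[int(np.argmax(L))]
        print("red",s[i,4],(round(cx),round(cy)),"C",C.round(4),"LxW",np.round(L,4),"dir world deg",round(np.degrees(np.arctan2(v[1],v[0])),1),"case deg",round(np.degrees(np.arctan2(v[1],v[0])-p[2]),1))
E
python3 - <<'E'
from h import *
here();im,w,o=snap("wrist","w15.png");redpin(im,w);print(o["joint_pos"].round(2))
E
```

```text
t 37.9 case [0.3111, -0.0297, 0.2066] world [0.62, 0.2231, 0.2066] w 0.0512 gf 0.0 F [0.0, -0.9, 0.1]
[(0.96, [294.0, 237.0, 28.0, 78.0])]
red 1940 (53, 54) C [0.809 0.045 0.014] LxW [0.0416 0.0713] dir world deg 122.4 case deg 45.0
red 461 (293, 230) C [0.6204 0.2744 0.014 ] LxW [0.0176 0.0365] dir world deg 91.3 case deg 13.9
red 265 (289, 370) C [0.6663 0.4615 0.014 ] LxW [0.0231 0.0381] dir world deg 167.0 case deg 89.7
[ 0.35  0.58  0.45  1.44 -0.   -1.  ]
```

View pics/w15.png

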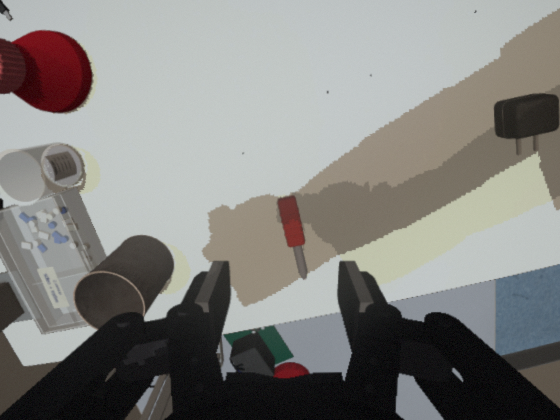

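The pin's grip spans (288,197)–(296,246) with the tip at (305,278), pointing away from the camera. I'll refine the mask.

```bash
sed -i 's/(x\[...,2\]>90)/(x[...,2]>45)/; s/2\*x\[...,1\]/1.6*x[...,1]/; s/2\*x\[...,0\]/1.6*x[...,0]/' h.py
python3 - <<'E'
from h import *
im,w,o=snap("wrist","w16.png");redpin(im,w)
p=np.load("case.npy")
a=w.at((288,197),.014);s=w.at((296,246),.014);t=w.at((305,278),.007);print(a,s,t)
for q in(s-a,t-a):print(np.linalg.norm(q),np.degrees(np.arctan2(q[1],q[0])),np.degrees(np.arctan2(q[1],q[0])-p[2]))
E
```

```text
[]
red 5980 (46, 72) C [0.8248 0.0579 0.014 ] LxW [0.097  0.0758] dir world deg 163.4 case deg 86.0
red 832 (292, 222) C [0.6204 0.2655 0.014 ] LxW [0.0189 0.0553] dir world deg 89.5 case deg 12.1
red 445 (290, 370) C [0.6652 0.4628 0.014 ] LxW [0.0445 0.0266] dir world deg 167.0 case deg 89.7
[0.61809229 0.23714435 0.014     ] [0.62171739 0.29385234 0.014     ] [0.62043799 0.3390951  0.007     ]
0.05682374400267388 86.34230609438977 8.983549371310028
0.10221769762222206 88.68196516343633 11.323208440356582
```

>>> send_rows(
  motion="-0.2 -2 0.5 3 -0.1; -0.2 -4.1 0.9 7 -0.21; -0.2 -4.1 0.9 11 -0.21; -0.2 -4.1 0.9 13 -0.21; -0.2 -4.1 0.9 13 -0.21",
)

```text
clock: 38.6
eef_pos: [0.6176, 0.2649, 0.073]
tool_rot: [-0.703, 0.711, 0.002, -0.004]
ft_force: [0.5, 0.3, -0.7]
grip_width: 0.051
grasp_force: 0.0
```

Run:
```python
from h import *
here();im,w,o=snap("wrist","w17.png");redpin(im,w)
print(go(.6204,.2655,.004,yaw=.21,case=False))
```

```text
t 38.6 case [0.3513, -0.0182, 0.073] world [0.6176, 0.2649, 0.073] w 0.051 gf 0.0 F [0.5, 0.3, -0.7]
[(0.89, [281.0, 257.0, 31.0, 132.0])]
red 2348 (277, 230) C [0.6208 0.2649 0.014 ] LxW [0.0188 0.056 ] dir world deg 89.7 case deg 12.4
('shift', [0.07, 0.05, 7.39], 'twist', np.float64(-0.002))
```

>>> send_rows(
  motion="-0.2 0 0 3 0; -0.2 0 0 5.5 0; -0.2 0 0 6.8 0; -0.2 0 0 7.2 0; -0.2 0 0 7.2 0",
)

```text
clock: 39.2
eef_pos: [0.6213, 0.2668, 0.0062]
tool_rot: [-0.703, 0.711, -0.0, 0.001]
ft_force: [0.6, 0.2, -0.1]
grip_width: 0.0515
grasp_force: 0.0
```

Run:
```python
from h import *
here();print(go(.6206,.2652,.004,yaw=.21,case=False))
```

```text
t 39.2 case [0.354, -0.0213, 0.0062] world [0.6213, 0.2668, 0.0062] w 0.0515 gf 0.0 F [0.6, 0.2, -0.1]
('shift', [0.17, 0.07, 0.22], 'twist', np.float64(-0.001))
```

>>> send_rows(
  motion="1 0 0 0 0; 1 0 0 0 0; 1 0 0 0 0; 1 0 0 0 0; 1 0 0 0 0",
)

```text
clock: 39.7
eef_pos: [0.6217, 0.2673, 0.0071]
tool_rot: [-0.703, 0.711, -0.001, 0.002]
ft_force: [0.4, -0.7, 5.7]
grip_width: 0.0182
grasp_force: 60.5
```

>>> send_rows(
  motion="1 0 0 -2 0; 1 0 0 -6 0; 1 0 0 -11 0; 1 0 0 -16 0; 1 0 0 -16 0",
)

```text
clock: 40.2
eef_pos: [0.6249, 0.2687, 0.1751]
tool_rot: [-0.703, 0.711, -0.003, 0.008]
ft_force: [1.3, 0.3, -0.7]
grip_width: 0.0175
grasp_force: 59.8
```

Run:
```python
from h import *
o=here();im,w,o=snap("wrist","w18.png");redpin(im,w,z=o["eef_pos"][2]+.01)
print(o["joint_pos"].round(2),go(-.0805,.07,.166))
```

```text
t 40.2 case [0.3566, -0.0245, 0.1751] world [0.6249, 0.2687, 0.1751] w 0.0175 gf 59.8 F [1.3, 0.3, -0.7]
[(0.6, [285.0, 297.0, 44.0, 157.0])]
red 4499 (284, 273) C [0.6242 0.2637 0.1851] LxW [0.0191 0.0561] dir world deg 90.6 case deg 13.3
red 273 (261, 363) C [0.6362 0.3135 0.1851] LxW [0.007  0.0156] dir world deg 88.3 case deg 10.9
[ 0.41  0.62  0.44  1.37 -0.   -1.15] ('shift', [40.65, 17.98, -0.01], 'twist', np.float64(0.209))
```

Pin held, its shoulder about 23 mm ahead of the TCP. I'll carry it to the case while turning it to point along case −y.

>>> send_rows(
  motion="1 4.4 2.3 0 0.14; 1 8.8 4.6 0 0.29; 1 13.2 6.9 0 0.44; 1 17.6 9.2 0 0.59; 1 22 11.5 0 0.74",
)

```text
clock: 40.8
eef_pos: [0.4999, 0.0465, 0.1626]
tool_rot: [-0.396, 0.918, 0.001, -0.002]
ft_force: [-0.0, -0.7, 0.0]
grip_width: 0.0177
grasp_force: 59.7
```

Run:
```python
from h import *
here();print(go(-.0805,.10,.166,yaw=-np.pi/2))
```

```text
t 40.8 case [0.1124, 0.0488, 0.1626] world [0.4999, 0.0465, 0.1626] w 0.0177 gf 59.7 F [-0.0, -0.7, 0.0]
('shift', [19.2, -5.47, -0.28], 'twist', np.float64(1.034))
```

>>> send_rows(
  motion="1 4.8 -1.4 0 0.14; 1 9.6 -2.8 0 0.29; 1 14.4 -4.2 0 0.44; 1 19.2 -5.5 0 0.59; 1 19.2 -5.5 0 0.74",
)

```text
clock: 41.3
eef_pos: [0.4072, -0.1337, 0.163]
tool_rot: [-0.032, 0.999, 0.0, -0.003]
ft_force: [1.0, 0.5, -0.5]
grip_width: 0.018
grasp_force: 59.7
```

>>> send_rows(
  motion="1 0 0 0 0.15; 1 0 0 0 0.29; 1 0 0 0 0.29; 1 0 0 0 0.29",
)

```text
clock: 41.7
eef_pos: [0.411, -0.1293, 0.1638]
tool_rot: [0.104, 0.995, 0.0, -0.002]
ft_force: [0.2, 1.2, -1.5]
grip_width: 0.0175
grasp_force: 59.7
```

Run:
```python
from h import *
o=here();print(go(-.0805,.09,.076,yaw=-np.pi/2))
im,w,o=snap("wrist","w19.png");redpin(im,w,z=o["eef_pos"][2]+.008)
p=np.load("case.npy")
print(w.proj(case_w(p,[[-.0805,0,.094],[-.0805,.003,.066]])),o["joint_pos"].round(2))
```

```text
t 41.7 case [-0.0786, 0.0972, 0.1638] world [0.411, -0.1293, 0.1638] w 0.0175 gf 59.7 F [0.2, 1.2, -1.5]
('shift', [-0.74, -0.2, 8.77], 'twist', np.float64(0.013))
[(0.96, [286.0, 298.0, 43.0, 159.0]), (0.6, [387.0, 271.0, 297.0, 298.0])]
red 4526 (284, 274) C [ 0.4075 -0.1293  0.1718] LxW [0.019  0.0572] dir world deg -10.7 case deg -88.0
[[280.66975615 342.50260896]
 [280.95423995 317.76073246]] [-0.3   0.15 -0.29  1.13  0.   -0.1 ]
```

>>> send_rows(
  motion="1 0 -0.2 3 0.02; 1 0 -0.2 6 0.02; 1 0 -0.2 8 0.02; 1 0 -0.2 8.6 0.02; 1 0 -0.2 8.6 0.02",
)

```text
clock: 42.3
eef_pos: [0.4109, -0.1313, 0.0784]
tool_rot: [0.115, 0.993, 0.0, -0.001]
ft_force: [-0.2, -0.2, 0.6]
grip_width: 0.0183
grasp_force: 59.7
```

Run:
```python
from h import *
im,w,o=snap("wrist","w20.png");here();redpin(im,w,z=o["eef_pos"][2]+.008)
print(go(-.0805,.09,.0765,yaw=-np.pi/2),o["tool_rot"])
```

```text
t 42.4 case [-0.0806, 0.0958, 0.0794] world [0.4119, -0.1316, 0.0794] w 0.0178 gf 59.7 F [-0.1, 0.3, -1.6]
[(0.68, [286.0, 297.0, 43.0, 159.0])]
red 4533 (284, 274) C [ 0.4074 -0.1314  0.0864] LxW [0.0194 0.0572] dir world deg -11.9 case deg -89.3
('shift', [-0.52, 0.02, 0.35], 'twist', np.float64(-0.009)) [ 1.14579398e-01  9.93413403e-01  2.19567090e-04 -1.15056288e-03]
```

>>> send_rows(
  motion="1 -0.5 0 0.3 0; 1 -1.5 0 0.3 0; 1 -2.5 0 0.3 0; 1 -3.2 0 0.3 0; 1 -3.8 0 0.3 0",
)

```text
clock: 42.9
eef_pos: [0.4498, -0.1407, 0.0763]
tool_rot: [0.115, 0.993, -0.0, 0.0]
ft_force: [0.8, -0.4, -0.7]
grip_width: 0.0177
grasp_force: 59.7
```

Run:
```python
from h import *
here();im,w,o=snap("wrist","w21.png");here();redpin(im,w,z=o["eef_pos"][2]+.008);print(o["ft_torque"].round(2))
```

```text
t 42.9 case [-0.0811, 0.0568, 0.0763] world [0.4498, -0.1407, 0.0763] w 0.0177 gf 59.7 F [0.8, -0.4, -0.7]
t 43.0 case [-0.0812, 0.0559, 0.0764] world [0.4507, -0.1409, 0.0764] w 0.018 gf 59.7 F [1.6, -0.5, -0.4]
[(0.71, [287.0, 298.0, 46.0, 159.0])]
red 4535 (284, 273) C [ 0.446  -0.1407  0.0843] LxW [0.0194 0.0567] dir world deg -12.0 case deg -89.3
[0.04 0.02 0.  ]
```

>>> send_rows(
  motion="1 -0.8 0 0 0; 1 -1.6 0 0 0; 1 -2.3 0 0 0; 1 -2.7 0 0 0; 1 -3 0 0 0",
)

```text
clock: 43.5
eef_pos: [0.4772, -0.147, 0.0759]
tool_rot: [0.115, 0.993, 0.0, -0.001]
ft_force: [-6.8, 1.4, 6.2]
grip_width: 0.0177
grasp_force: 60.5
```

>>> send_rows(
  motion="1 -0.2 0 0 0; 1 -0.4 0 0 0; 1 -0.4 0 0 0",
)

```text
clock: 43.8
eef_pos: [0.4773, -0.1471, 0.0759]
tool_rot: [0.115, 0.993, 0.0, -0.004]
ft_force: [-10.7, 2.0, 9.3]
grip_width: 0.0177
grasp_force: 60.9
```

Run:
```python
from h import *
im,w,o=snap("wrist","w22.png");here();redpin(im,w,z=o["eef_pos"][2]+.008)
```

```text
t 43.9 case [-0.0814, 0.0286, 0.0758] world [0.4772, -0.1471, 0.0758] w 0.0177 gf 60.9 F [-10.0, 2.6, 9.2]
[(0.94, [286.0, 297.0, 47.0, 160.0])]
red 4580 (284, 274) C [ 0.4737 -0.1472  0.0839] LxW [0.0194 0.057 ] dir world deg -12.0 case deg -89.4
```

The shoulder has met the staple: grip centre at case y≈32 mm and the push resisted. I'll release and back off.

>>> send_rows(
  motion="1 0.3 0 0 0; 1 0.3 0 0 0; 0.2 0.3 0 0 0; 0.2 0.3 0 0 0; 0.2 0.3 0 0 0",
)

```text
clock: 44.4
eef_pos: [0.4799, -0.1477, 0.0764]
tool_rot: [0.115, 0.993, -0.0, 0.001]
ft_force: [-0.1, 0.1, 0.3]
grip_width: 0.0337
grasp_force: 0.0
```

>>> send_rows(
  motion="0.2 0 0 -1 0; 0.2 0 0 -4 0; 0.2 0 0 -9 0; 0.2 4.5 0 -13 0; 0.2 9 0 -13 0",
)

```text
clock: 44.9
eef_pos: [0.3981, -0.1288, 0.2109]
tool_rot: [0.115, 0.993, -0.001, 0.006]
ft_force: [0.1, 0.5, 0.6]
grip_width: 0.0342
grasp_force: 0.0
```

>>> send_rows(
  motion="0.2 0 0 0 0; 0.2 0 0 0 0",
)

```text
clock: 45.1
eef_pos: [0.394, -0.1275, 0.2071]
tool_rot: [0.115, 0.993, -0.0, 0.001]
ft_force: [0.1, -0.7, 0.7]
grip_width: 0.0339
grasp_force: 0.0
```

Run:
```python
from h import *
im,w,o=snap("wrist","w23.png");here();redpin(im,w,z=.083);p=np.load("case.npy")
print(case_w(p,[[-.0805,.031,.083],[-.0805,.003,.083]]).round(4))
print("px",w.proj(case_w(p,[[-.0805,0,.094]])).round())
im,s,_=snap("scene","sc2.png");print(boxes("scene","pin"),boxes("scene","amber"))
im=cv2.imread("pics/w23.png");cv2.imwrite("pics/w23z.png",cv2.resize(im[150:420,100:460],(800,600)))
```

```text
t 45.1 case [-0.0806, 0.1131, 0.2068] world [0.3949, -0.1278, 0.2068] w 0.0341 gf 0.0 F [-0.3, 0.1, 0.2]
[(0.66, [286.0, 304.0, 23.0, 87.0])]
red 1179 (284, 287) C [ 0.4733 -0.1468  0.083 ] LxW [0.0196 0.0589] dir world deg -12.6 case deg -90.0
[[ 0.4751 -0.1457  0.083 ]
 [ 0.5024 -0.1518  0.083 ]]
px [[286. 325.]]
[] [(0.53, [331.8, 196.2, 30.6, 12.6])]
```

View pics/w23.png

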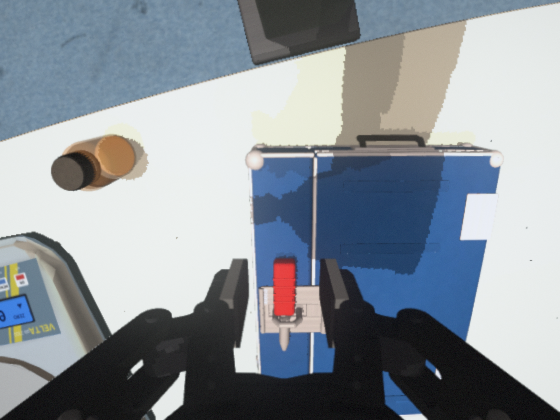

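The last view shows the pin home: the red grip sits against the staple at (288,317) and the shank comes out the other side at (284,345). The lid is shut, the hasp is flat and the hand is clear, so I'm handing the job in.

```bash
python3 -c "
from workcell import workorder
print(workorder.job_done())"
```

```text
the job is handed in; nothing more can be done
None
```

I handed the job in: all six tins lie flat and spaced on the case floor, the lid is shut, the hasp is flat over its staple and the pin is home against it; I steered clear of the bottles and adapter but didn't re-measure them at the end.

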